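# Thread reducing rings onto the arbor, wide then narrow, and press them home

## Task

Thread the two plastic reducing rings onto the upright steel arbor, the wide blue one first and the narrow orange one on top of it, lowering them gently instead of dropping them. Then push the stack down with the narrow ring, against the drag of the red collar, until the collar stops dead; finish with a steady push of about 15 N for half a second, never as much as 30 N, and let go. Leave the spanner, the siphon trap and the tee where they are.

Things in the scene. Friction and masses are not known exactly. Their poses are not given: they have to be found in the camera images.
- arbor: fixed upright arbor: dark foot 96 mm across, 12 mm high, steel post of 20.5 mm diameter. Origin: centre of the underside, z up the post. On the post, below where the rings go, a brass stop nut (34 mm across) and above it a red collar (40 mm across, 8 mm thick) on which the rings rest. Both heights are unmeasured: collar top first 35 to 58 mm above the shelf, 30 to 46 mm when stopped by the nut
- arbor_tip (a point): centre of the top of the post, 98 mm above the shelf; the last 3.5 mm taper to 17 mm. The red collar below slides down the post with a steady drag of 7 N (it carries the rings), stops dead on the nut after 5 to 12 mm and stays there. Limit for each ring on post or collar at all times: 30 N, landing off-centre on the post top and rubbing on its side included
- ring_wide_center (a point): wide reducing ring, blue plastic: outer diameter 62 mm, bore 22 mm (1.5 mm wider than the post), height 28 mm, about 70 g. This point is its centre, half-way up (14 mm above its underside); z along the bore. It lies flat, bore upright, in the aluminium tray
- ring_narrow_center (a point): narrow reducing ring, orange plastic: outer diameter 44 mm, bore 22 mm (1.5 mm wider than the post), height 28 mm, about 40 g. This point is its centre, half-way up (14 mm above its underside); z along the bore. It lies flat, bore upright, in the aluminium tray
- tray: fixed shallow aluminium tray, 200 mm (its x) by 310 mm (its y), 16 mm high, walls and floor 3 mm thick; origin at the centre of its underside. The two rings lie in it, side by side along its y about 140 mm apart; either may be on either side
- spanner_center (a point): bystander: yellow-handled adjustable spanner lying flat, 226 mm long, 14 mm high; point near its middle, x along it towards the jaws
- tee_center (a point): bystander: grey PVC tee lying flat, 100 mm long, 44 mm high; point where its axes meet
- trap_center (a point): bystander: white siphon trap, standing cup 68 mm across and 57 mm high with a side outlet to 74 mm along its x; point on the cup's axis 28 mm up
Not all that is in view belongs to the job. What is shaped like the arbor but pink is not meant.

How it is judged:
By the outcome, as a careful person would: the job done as asked, in the order asked, and still so for the second after the job is handed in, with the robot touching nothing.
It also fails if it takes over 72 s, if anything falls off the work surface, if the arm or the gripper's body presses on something with over 40 N, if the wrist force passes 120 N, or if a joint passes its speed limit or range.

## Robot

A 6-joint arm with a two-finger parallel gripper is mounted at the origin on the work surface. World frame = base frame: x ahead of the robot, y to its left, z up, the work surface at z = 0. Lengths are in m, angles in rad, forces in N, time in s.
With the tool pointing down it reaches from about 0.35 to 0.875 m from the base axis. Payload 4.2 kg.
Tool frame: the origin (TCP) lies midway between the tips of the shut fingers; the grasp point (between the pads) lies env.grip_point_offset behind it (env.grip_point_offset is the distance from the TCP to the grasp point, in m); z points along the fingers, y is the direction in which the jaws open and shut (so a half turn about z gives the same grasp; the last joint's range is limited). The gripper opens to 87 mm and grips with 3 to 60 N. Pads are 19 mm wide; open, the fingers measure 117 mm over their backs; the gripper's body (75 mm by 190 mm) begins 51 mm behind the grasp point.
Start: joints at [-0.91, 0.385, 0.008, 0, -1.194, -0.259], TCP at [0.244, -0.575, 0.202] pointing down, gripper open.
Joint ranges: [-3.14, 3.14], [-1.21, 2.06], [-1.07, 1.41], [-3.16, 2.05], [-2.99, -0.16], [-3.1, 3.1]. Speed limits (rad/s): [2.79, 2.79, 3.14, 3.14, 3.14, 3.14].

## Interface

Orientations are given as a 3x3 rotation matrix whose columns are the frame's x, y, z axes.
In Python, from rig import env, vision, order gives the robot as it stands. The module is installed in compiled form; this text tells all that it offers.
- The arm moves only by the tool carry_out, never from a script. Its argument "plan" is a list of rows, each a list of 3 entries, a list of its own where there are three numbers: the opening, from -1 (shut) to 1 (fully open), so that 0 is half open, then the shift along the tool's x, y, z in units of 10 cm (1.0 is 10 cm), then the turn, a rotation vector about the tool's x, y, z in units of pi/2 rad (1.0 is pi/2 rad). In form: [[jaw, [dx, dy, dz], [rx, ry, rz]], ...]. A call has 1 to 12 rows; each row is the pose to reach, as a shift and turn from the pose commanded when the call began, along the tool's axes at that moment; what a row does not reach only later rows make up. A row lasts 1/8 s, in which the tool goes at most 62.5 mm and 10.7 degrees, less where a joint would pass 70% of its speed; a pose out of reach is approached as far as the arm can. A call with a number of a shift or a turn outside -1 to 1 is refused whole. A call with a gripper value outside its range is refused whole. The fingers move at their own pace and stop on an object; "grip_force" is the grip in N (left out, the last holds). Time passes only in rows, so rows that repeat a pose let the fingers close. It gives the time, the measured TCP pose, the force and the opening at its end, in the units of the state.
- env.get_obs(): the state, without advancing time (a new reading comes with each control period).
- vision.read_camera(name): name is "scene" or "top" or "wrist"; returns the picture (480x640x3 uint8, red, green, blue); there is no depth.
- vision.camera_info(name): a dict with "vertical_fov" (degrees; the focal length in pixels is half the picture's height over the tangent of half this angle, whatever the lens; pixels are square), "cx", "cy" (the principal point, pixels), "xyz" and "orientation" of the camera in the world; the wrist camera has in their place "hand_eye" (4x4, takes a point from camera to tool coordinates, whose origin is the TCP and whose axes are the flange's). Camera axes: x right, y down, z forward; pixel columns grow to the right and rows downward; lengths in m; the calibration is good to about 2 mm. A picture is of the moment at which its call begins: read the wrist's pose just before it. camera_info takes no time and is no camera call.
- order.finish_job(): hands the job in, once; it reports no verdict.
The state is a dict: "time": time; "q": joint angles; "qd": joint speeds; "joint_torque": joint torques, N m; "tcp_pos": TCP position; "tcp_rot": TCP orientation; "contact_force": force on the tool from outside, world axes, zero at the start; "moment": the same for the moment, N m; "opening": finger opening in m.
Only numpy, scipy, OpenCV 4.12 (cv2) and the standard library are available. Lean on these libraries where they do the work, as an engineer would, in place of code of your own. Each camera call takes 0.05 s, during which the arm holds its last target.

## Working session

There is one attempt and no reset: what is moved stays moved. The work goes in short steps, Python scripts to look and compute and a tool call to move; the robot and the scene stay as the last step left them, time stands still between calls to the robot, and variables do not carry over. Pictures are saved under pics/ and viewed, and the job is handed in when it is done.

Besides the shell and the picture viewer there is one more tool, called after "Call:" as name(argument=value, ...) on one line, values as JSON. carry_out: Moves the arm, as the interface text tells. Shifts and turns lie within -1 to 1; 1 stands for 10 cm of shift or pi/2 rad of turn. Its arguments: {"type":"object","properties":{"plan":{"type":"array","items":{"type":"array"}},"grip_force":{"type":"number"}},"required":["plan"]}

```bash
mkdir -p pics; python3 - <<'E'
from rig import env, vision, order
import cv2
o=env.get_obs(); print(o, env.grip_point_offset)
for n in("scene","top","wrist"):
    print(n,vision.camera_info(n))
    cv2.imwrite(f"pics/{n}0.png",vision.read_camera(n)[:,:,::-1])
E
```

```text
{'time': 0.0, 'q': array([-9.10425477e-01,  3.85561190e-01,  6.58967954e-03, -4.93297050e-04,
       -1.19403152e+00, -2.58607686e-01]), 'qd': array([ 0.00117209,  0.00058239,  0.00105017, -0.00098273,  0.00198477,
        0.00132318]), 'joint_torque': array([-1.24219794e-03, -3.90667534e+01,  1.87409985e+01,  4.21986714e+00,
        1.11487650e-02, -1.62608321e-04]), 'tcp_pos': array([ 0.24414831, -0.57460717,  0.20074359]), 'tcp_rot': array([[-9.20444048e-01, -3.90873090e-01, -9.91325426e-04],
       [-3.90874328e-01,  9.20441830e-01,  2.02411347e-03],
       [ 1.21285902e-04,  2.25056686e-03, -9.99997460e-01]]), 'contact_force': array([-0.41531818, -0.69127589,  0.98600529]), 'moment': array([0.0194831 , 0.02995036, 0.0205039 ]), 'opening': 0.08687127846705447} 0.0187
scene {'vertical_fov': 46.69919776749723, 'cx': 330.8669555474622, 'cy': 241.22521811975759, 'xyz': array([ 0.86369804, -0.58576976,  0.91565318]), 'orientation': array([[ 0.85329293,  0.4275281 , -0.2985145 ],
       [ 0.52135832, -0.6899119 ,  0.50220222],
       [ 0.00875685, -0.58415862, -0.81159228]])}
top {'vertical_fov': 54.611592202143264, 'cx': 314.9114995041674, 'cy': 239.51696513121638, 'xyz': array([ 0.4675069 , -0.05287862,  0.92446746]), 'orientation': array([[-8.22678999e-04, -9.93640412e-01,  1.12596872e-01],
       [-9.99988894e-01,  2.94930829e-04, -4.70363573e-03],
       [ 4.64051426e-03, -1.12599492e-01, -9.93629619e-01]])}
wrist {'vertical_fov': 60.27973497410274, 'cx': 319.25300479667976, 'cy': 244.2092968524391, 'hand_eye': array([[ 2.50212598e-06, -9.65140322e-01, -2.61732991e-01,
         7.16111855e-02],
       [ 9.99999456e-01, -2.70496893e-04,  1.00701704e-03,
        -5.87846261e-04],
       [-1.04271072e-03, -2.61732851e-01,  9.65139797e-01,
        -1.84514778e-01],
       [ 0.00000000e+00,  0.00000000e+00,  0.00000000e+00,
         1.00000000e+00]])}
```

View pics/scene0.png

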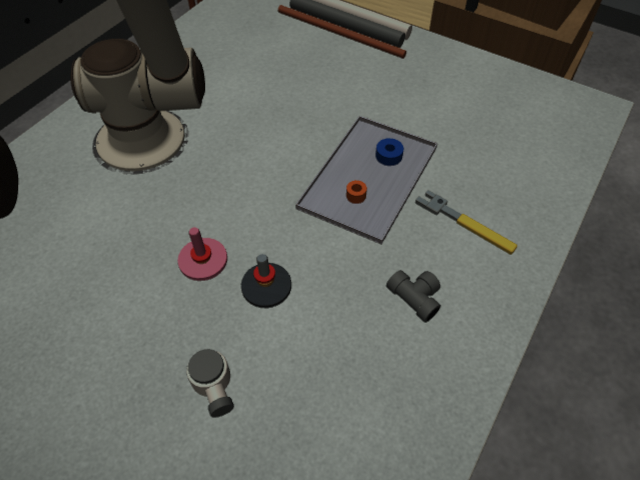

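View pics/top0.png

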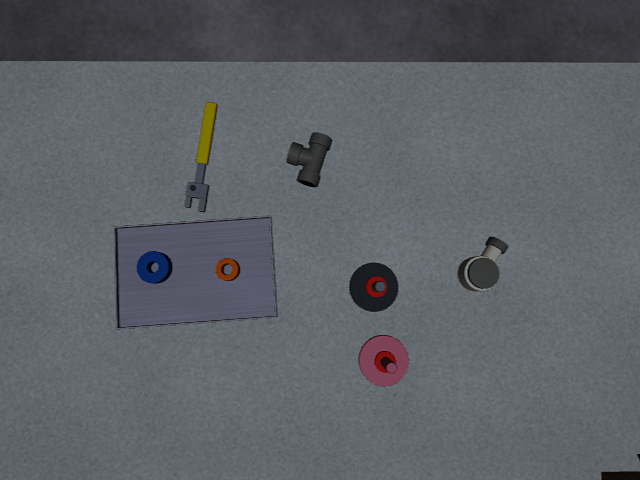

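View pics/wrist0.png

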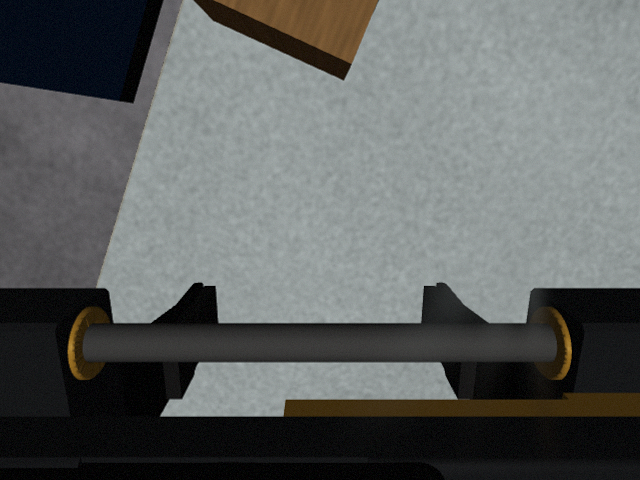

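The scene view shows the dark arbor at about (266,285) and the pink decoy at (203,258). The blue ring is at (390,151) and the orange ring at (357,191), both in the tray. In the top view the arbor foot is at (374,287), the post tip at (380,286), blue at (154,267) and orange at (228,269). Next I'll get coarse positions from both fixed cameras.

```bash
cat > h.py <<'E'
import numpy as np, cv2
from rig import env, vision, order
def K(n):
    c=vision.camera_info(n); f=240/np.tan(np.radians(c["vertical_fov"]/2)); return c,f
def campose(n,obs=None):
    c,f=K(n)
    if n!="wrist": return np.array(c["orientation"]),np.array(c["xyz"]),f,c["cx"],c["cy"]
    H=c["hand_eye"]; R=obs["tcp_rot"]; return R@H[:3,:3],obs["tcp_pos"]+R@H[:3,3],f,c["cx"],c["cy"]
def ray(n,uv,obs=None):
    R,p,f,cx,cy=campose(n,obs); d=R@np.array([(uv[0]-cx)/f,(uv[1]-cy)/f,1]); return p,d
def onplane(n,uv,z,obs=None):
    p,d=ray(n,uv,obs); return p+d*(z-p[2])/d[2]
def project(n,P,obs=None):
    R,p,f,cx,cy=campose(n,obs); q=R.T@(np.asarray(P,float)-p); return np.array([cx+f*q[0]/q[2],cy+f*q[1]/q[2]])
def tri(a,b):
    A=[];B=[]
    M=np.zeros((3,3));v=np.zeros(3)
    for p,d in (a,b):
        d=d/np.linalg.norm(d);Q=np.eye(3)-np.outer(d,d);M+=Q;v+=Q@p
    return np.linalg.solve(M,v)
def shot(n,name):
    o=env.get_obs(); im=vision.read_camera(n)[:,:,::-1].copy(); cv2.imwrite(f"pics/{name}.png",im); return im,o
def hsvmask(im,lo,hi):
    return cv2.inRange(cv2.cvtColor(im,cv2.COLOR_BGR2HSV),np.array(lo),np.array(hi))
def blobs(m,minA=40):
    cs,_=cv2.findContours(m,cv2.RETR_EXTERNAL,cv2.CHAIN_APPROX_NONE)
    return sorted([c for c in cs if cv2.contourArea(c)>minA],key=cv2.contourArea,reverse=True)
def planepts(n,c,z,obs=None): return np.array([onplane(n,p,z,obs)[:2] for p in c.reshape(-1,2)])
E
python3 - <<'E'
from h import *
for n in("top","scene"):
    im=cv2.imread(f"pics/{n}0.png")
    for nm,lo,hi,z in(("blue",(100,120,40),(125,255,255),.031),("orange",(5,150,100),(15,255,255),.031)):
        for c in blobs(hsvmask(im,lo,hi))[:2]:
            (cx,cy),r=cv2.minEnclosingCircle(c); print(n,nm,(cx,cy),r,cv2.contourArea(c),onplane(n,(cx,cy),z))
# arbor
for n,foot,tip,ptip,pf in(("top",(374,287),(380,286),(391,368),(384,361)),("scene",(266,285),(263,258),(196,232),(203,258))):
    print(n,"foot",onplane(n,foot,.012),"tip",onplane(n,tip,.098),"pinkfoot",onplane(n,pf,.012))
print("pink tip",tri(ray("top",(391,368)),ray("scene",(195,231))))
print("tip",tri(ray("top",(380,286)),ray("scene",(263,258))))
for uv in((116,228),(271,217),(276,317),(118,327)): print(onplane("top",uv,.016))
E
```

```text
top blue (152.80348205566406, 267.10198974609375) 16.545207977294922 766.5 [0.51559229 0.25390224 0.031     ]
top orange (226.38372802734375, 268.9534912109375) 11.072196006774902 345.0 [0.51195981 0.1128071  0.031     ]
scene blue (389.4433898925781, 149.617919921875) 13.652914047241211 386.0 [0.51814572 0.24489571 0.031     ]
scene orange (356.3947448730469, 187.5) 9.721773147583008 209.5 [0.51129852 0.10908476 0.031     ]
top foot [ 0.47749923 -0.17257823  0.012     ] tip [ 0.4783105  -0.17195149  0.098     ] pinkfoot [ 0.33614156 -0.18964807  0.012     ]
scene foot [ 0.48016888 -0.17841674  0.012     ] tip [ 0.4798495  -0.17438538  0.098     ] pinkfoot [ 0.33984514 -0.19280241  0.012     ]
pink tip [ 0.33620235 -0.18922869  0.09353972]
tip [ 0.47826911 -0.17253158  0.09443765]
[0.59338386 0.33433099 0.016     ]
[0.61527369 0.02958576 0.016     ]
[0.42001182 0.01802693 0.016     ]
[0.40135113 0.32141914 0.016     ]
```

```bash
python3 - <<'E'
import cv2
im=cv2.imread("pics/top0.png")[230:400,330:430]; cv2.imwrite("pics/t_arb.png",cv2.resize(im,None,fx=3.5,fy=3.5))
im=cv2.imread("pics/scene0.png")[210:320,160:310]; cv2.imwrite("pics/s_arb.png",cv2.resize(im,None,fx=5,fy=5))
E
```

```text
(no output)
```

View pics/t_arb.png

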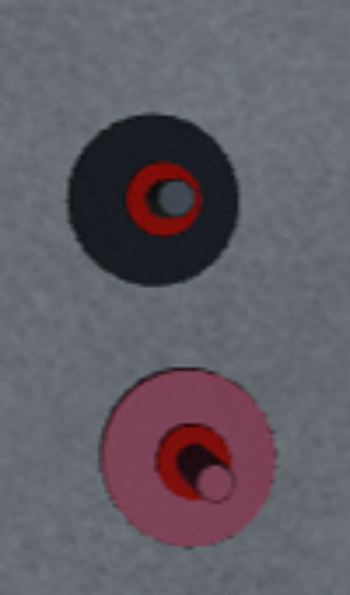

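View pics/s_arb.png

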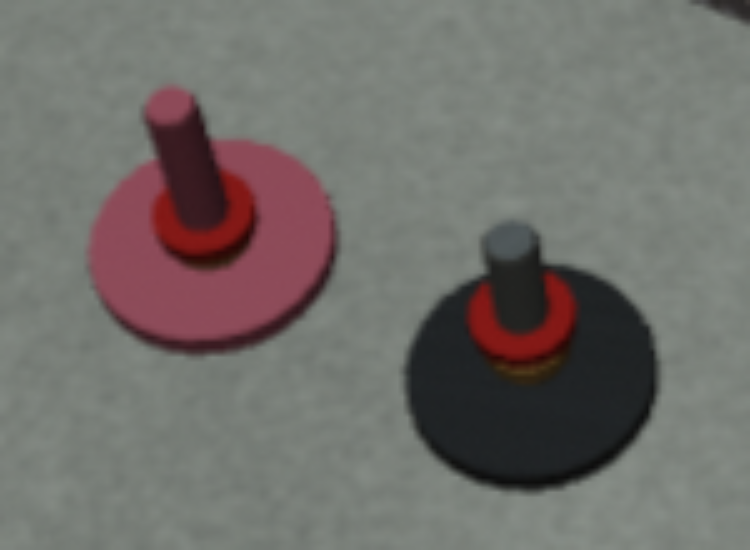

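Call:
carry_out(plan=[[1,[-1.0,0.67,0],[0,0,0.2557]],[1,[-1.0,0.67,0],[0,0,0.2557]],[1,[-1.0,0.67,0],[0,0,0.2557]]], grip_force=30)

```text
time: 0.52
tcp_pos: [0.3117, -0.4718, 0.2019]
tcp_rot: [[-1.0, -0.002, 0.0], [-0.002, 1.0, 0.001], [-0.0, 0.001, -1.0]]
contact_force: [-1.6, -0.4, -0.1]
opening: 0.0871
```

Call:
carry_out(plan=[[1,[-0.66,1,-0.1],[0,0,0]],[1,[-0.66,1,-0.1],[0,0,0]]])

```text
time: 0.78
tcp_pos: [0.3766, -0.3731, 0.2116]
tcp_rot: [[-1.0, 0.001, -0.0], [0.001, 1.0, 0.0], [0.0, 0.0, -1.0]]
contact_force: [1.1, -0.5, -0.0]
opening: 0.0872
```

Call:
carry_out(plan=[[1,[-0.66,1,-0.1],[0,0,0]],[1,[-0.66,1,-0.1],[0,0,0]]])

```text
time: 1.02
tcp_pos: [0.4429, -0.2726, 0.222]
tcp_rot: [[-1.0, -0.0, 0.0], [-0.0, 1.0, 0.0], [-0.0, 0.0, -1.0]]
contact_force: [1.5, -1.3, -0.6]
opening: 0.0868
```

Call:
carry_out(plan=[[1,[-0.66,1,0],[0,0,0]],[1,[-0.66,1,0],[0,0,0]],[1,[-0.66,1,0],[0,0,0]]])

```text
time: 1.4
tcp_pos: [0.5099, -0.1714, 0.2213]
tcp_rot: [[-1.0, -0.005, -0.0], [-0.005, 1.0, 0.0], [0.0, 0.0, -1.0]]
contact_force: [-0.4, -0.1, -0.7]
opening: 0.0871
```

```bash
python3 - <<'E'
from h import *
im,o=shot("wrist","w1"); print(o["tcp_pos"],o["tcp_rot"],o["time"],np.abs(o["qd"]).max())
print(project("wrist",(.4783,-.172,.098),o))
E
```

```text
[ 0.5098665  -0.1713991   0.22134674] [[-9.99985399e-01 -5.39316651e-03 -3.40851120e-04]
 [-5.39327999e-03  9.99985401e-01  3.32884694e-04]
 [ 3.39050841e-04  3.34718139e-04 -9.99999887e-01]] 1.4 0.06035489701429288
[319.04811333 187.76176483]
```

View pics/w1.png

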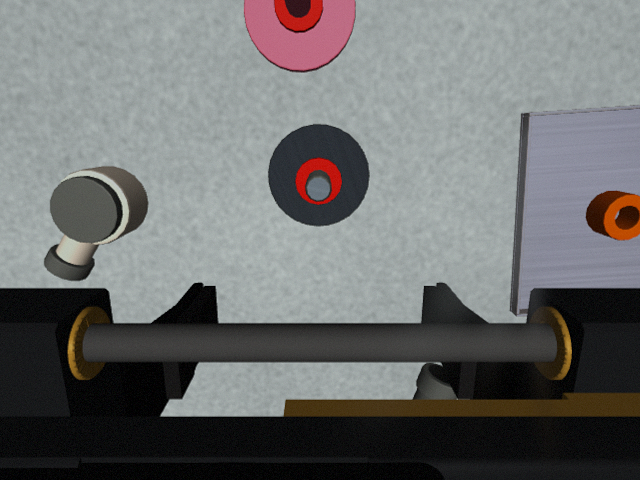

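The post tip is at about (318,186), inside the red collar. The foot is centred near (319,175).

```bash
python3 - <<'E'
from h import *
im,o=shot("wrist","w2"); print(o["tcp_pos"],np.abs(o["qd"]).max())
crop=im[120:230,265:375]; cv2.imwrite("pics/w2c.png",cv2.resize(crop,None,fx=5,fy=5,interpolation=cv2.INTER_NEAREST))
red=hsvmask(im,(0,150,80),(8,255,255))|hsvmask(im,(172,150,80),(180,255,255))
for c in blobs(red):
    e=cv2.fitEllipse(cv2.convexHull(c)); print("red",e)
hsv=cv2.cvtColor(im,cv2.COLOR_BGR2HSV)
for v in range(184,205,2): print(v,hsv[v,300:338,2])
E
```

```text
[ 0.5087123  -0.17279864  0.22130892] 0.04614895428096849
red ((319.8560485839844, 182.08587646484375), (46.365196228027344, 46.75166702270508), 1.5052027702331543)
red ((299.4862976074219, 6.014926910400391), (48.08704376220703, 53.46954345703125), 170.3944854736328)
184 [190 192 194 195 193 196 196 168  46  64  87 124 127 123 129 123 124 122
 120 123 126 124 127 124 124 127 123 124 123 106  79  55  93 194 195 190
 193 194]
186 [193 192 195 193 197 196 181  56  54  84 124 126 121 122 122 126 125 123
 121 126 121 120 123 124 126 124 123 119 123 124 118  75  67 140 195 192
 193 190]
188 [194 194 192 193 191 194 179  48  77 119 132 128 129 129 125 126 122 125
 122 121 121 127 124 124 126 124 125 125 122 128 120  88  65 132 203 190
 192 190]
190 [191 188 193 188 195 194 182  69  63 116 128 126 128 131 133 130 130 128
 129 133 125 126 126 121 122 130 125 119 128 126 121 103  48  99 201 192
 191 193]
192 [200 190 190 190 193 195 181 104  54  96 130 120 126 123 124 126 125 127
 126 127 126 128 129 130 133 132 131 130 127 125 126 114  52  97 201 194
 188 194]
194 [116 183 197 194 193 194 18
[... 228 characters left out ...]
25 124 125 119 126 121 111  60  86 175 195 191 192
 196 185]
198 [ 55  51  56 129 194 193 193 195 191 188 120  48  92 129 128 126 128 125
 123 125 125 128 124 125 125 126 123 113  87  49  87 177 193 189 190 194
 173  78]
200 [ 55  53  53  54  50 116 172 191 191 193 185 126  66  41  66  97 120 123
 130 129 123 128 128 124 119 103  70  70 145 202 196 194 192 186 156  73
  61  56]
202 [ 52  54  56  48  57  59  53  51 116 174 192 197 198 205 189 130 112  73
  53  49  55  62  77  82 106 114 156 201 194 193 182 154  76  54  55  53
  53  50]
204 [ 52  54  53  54  50  53  54  57  58  59  63 126 134 168 172 178 188 191
 200 200 199 198 193 183 181 178 168 164 154  77  56  54  55  56  51  51
  49  53]
```

View pics/w2c.png

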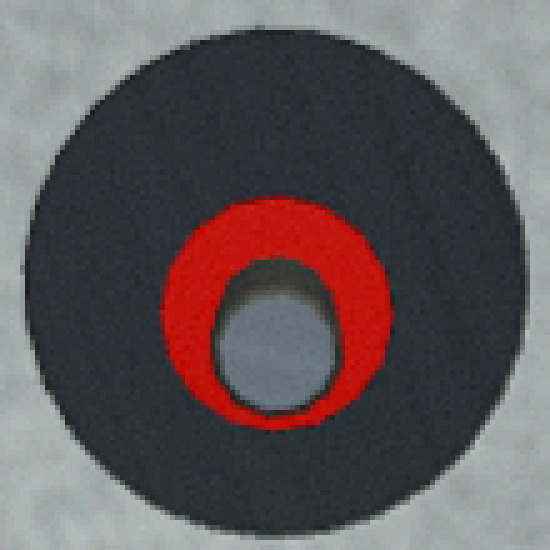

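```bash
cat >> h.py <<'E'
def tipfit(im,roi):
    x0,y0,x1,y1=roi
    hsv=cv2.cvtColor(im,cv2.COLOR_BGR2HSV); m=((hsv[:,:,2]>100)&(hsv[:,:,1]<110)).astype(np.uint8)*255
    k=np.zeros_like(m);k[y0:y1,x0:x1]=m[y0:y1,x0:x1]
    c=blobs(k)[0]; return cv2.fitEllipse(c)
E
python3 - <<'E'
from h import *
for i in range(4):
    im,o=shot("wrist",f"w3_{i}"); e=tipfit(im,(300,170,340,215)); P=onplane("wrist",e[0],.098,o)
    red=hsvmask(im,(0,150,80),(8,255,255))|hsvmask(im,(172,150,80),(180,255,255))
    r=[c for c in blobs(red) if c.reshape(-1,2)[:,1].min()>100][0]; er=cv2.fitEllipse(cv2.convexHull(r))
    print(o["time"],o["tcp_pos"],np.abs(o["qd"]).max(),o["q"],e,P, er[0],[onplane("wrist",er[0],z,o)[:2] for z in(.04,.05)], o["contact_force"])
E
```

```text
1.5 [ 0.50808215 -0.1738461   0.22140818] 0.03503745696604227 [-2.75656819e-02  2.21475528e-01 -1.75601576e-01 -7.88573506e-05
 -1.17490399e+00 -1.54169723e+00] ((321.2160949707031, 190.87709045410156), (21.4033145904541, 21.860084533691406), 172.7864227294922) [ 0.47874074 -0.17273277  0.098     ] (320.9400329589844, 182.88845825195312) [array([ 0.47956669, -0.17266384]), array([ 0.47840137, -0.17271385])] [-0.05661479  0.00154313  0.35997681]
1.55 [ 0.50773513 -0.17457812  0.22153372] 0.021959602023531782 [-2.89755058e-02  2.21118103e-01 -1.75773637e-01 -1.65063940e-05
 -1.17489990e+00 -1.54172819e+00] ((322.1629943847656, 191.25857543945312), (21.431751251220703, 21.83357048034668), 152.56346130371094) [ 0.4787205  -0.17272345  0.098     ] (321.7068786621094, 183.23757934570312) [array([ 0.47957691, -0.17268959]), array([ 0.47840124, -0.1727558 ])] [ 0.49895386 -0.02293559  0.6089497 ]
1.6 [ 0.50755181 -0.17505143  0.22166435] 0.011565225589624015 [-2.98742359e-02  2.20822615e-01 -1.75849570e-01  4.25772415e-05
 -1.17482073e+00 -1.54176887e+00] ((322.6954345703125, 191.39712524414062), (21.359966278076172, 21.63489532470703), 162.9098358154297) [ 0.47869685 -0.17277951  0.098     ] (322.2383728027344, 183.34498596191406) [array([ 0.47955908, -0.17267874]), array([ 0.47837776, -0.17275605])] [ 0.10417203 -0.71013769  0.19171827]
1.65 [ 0.50751458 -0.17532869  0.2217781 ] 0.006058750696227528 [-3.04205477e-02  2.20667082e-01 -1.75759811e-01  3.67247261e-05
 -1.17474635e+00 -1.54183610e+00] ((323.0990905761719, 191.4438934326172), (21.492822647094727, 21.54710578918457), 130.13128662109375) [ 0.47875084 -0.17273716  0.098     ] (322.5181884765625, 183.29856872558594) [array([ 0.47955379, -0.1726918 ]), array([ 0.47837028, -0.17277507])] [-0.03211302 -0.0034826  -0.39132583]
```

Call:
carry_out(plan=[[1,[-0.1,1,0],[0,0,0]],[1,[-0.1,1,0],[0,0,0]]])

```text
time: 1.95
tcp_pos: [0.5179, -0.0742, 0.222]
tcp_rot: [[-1.0, 0.002, 0.0], [0.002, 1.0, 0.0], [-0.0, 0.0, -1.0]]
contact_force: [-0.3, -0.4, 0.4]
opening: 0.0869
```

Call:
carry_out(plan=[[1,[-0.1,1,0.1],[0,0,0]],[1,[-0.1,1,0.1],[0,0,0]]])

```text
time: 2.2
tcp_pos: [0.528, 0.0266, 0.2119]
tcp_rot: [[-1.0, 0.001, 0.0], [0.001, 1.0, 0.0], [-0.0, 0.0, -1.0]]
contact_force: [0.3, -0.5, 0.4]
opening: 0.0873
```

Call:
carry_out(plan=[[1,[-0.1,1,0.2],[0,0,0]],[1,[-0.1,1,0.2],[0,0,0]]])

```text
time: 2.45
tcp_pos: [0.5382, 0.1266, 0.1916]
tcp_rot: [[-1.0, 0.0, 0.0], [0.0, 1.0, 0.0], [-0.0, 0.0, -1.0]]
contact_force: [-0.1, -0.5, -0.9]
opening: 0.0869
```

Call:
carry_out(plan=[[1,[-0.1,0.5,0.1],[0,0,0]],[1,[-0.1,0.9,0.2],[0,0,0]],[1,[-0.1,1,0.3],[0,0,0]],[1,[-0.1,1.0,0.3],[0,0,0]],[1,[-0.1,1.0,0.3],[0,0,0]]])

```text
time: 3.08
tcp_pos: [0.5484, 0.2242, 0.1623]
tcp_rot: [[-1.0, 0.001, 0.0], [0.001, 1.0, -0.0], [-0.0, -0.0, -1.0]]
contact_force: [-0.3, 0.2, 0.2]
opening: 0.0872
```

```bash
python3 - <<'E'
from h import *
im,o=shot("wrist","w4"); print(o["tcp_pos"],o["tcp_rot"],o["time"],np.abs(o["qd"]).max())
E
```

```text
[0.5484081  0.22419075 0.16232674] [[-9.99999019e-01  1.35906213e-03  3.39744120e-04]
 [ 1.35903037e-03  9.99999072e-01 -9.36911426e-05]
 [-3.39871137e-04 -9.32293281e-05 -9.99999938e-01]] 3.075 0.0069480411245786845
```

View pics/w4.png

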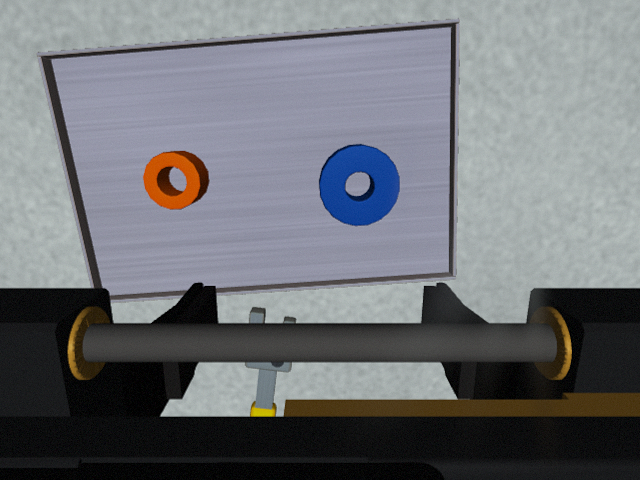

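```bash
python3 - <<'E'
from h import *
im=cv2.imread("pics/w4.png"); 
a=cv2.resize(im[130:240,130:220],None,fx=4,fy=4,interpolation=0);b=cv2.resize(im[130:240,310:410],None,fx=4,fy=4,interpolation=0)
cv2.imwrite("pics/w4c.png",np.hstack([a,b]))
hsv=cv2.cvtColor(im,cv2.COLOR_BGR2HSV)
print(hsv[185,140:214,2]);print(hsv[184,316:404,2]);print(hsv[140:230,359,2])
E
```

```text
[166 169 170 160 179 202 202 202 201 199 204 200 205 203 202 205 197 162
  82  70  75  75  76  71  73  77  73  72  72  76  74  71  91 164 167 165
 167 167 170 167 165 168 167 168 171 163 177 203 202 204 206 203 204 204
 204 201 205 203 205 196  96  47  52  48  54  48  51  62 111 171 169 170
 169 171]
[163 164 149  94 145 151 154 152 151 150 150 153 149 152 148 150 152 148
 149 151 151 152 152 155 150 152 149 148 131 114 169 166 162 160 160 160
 164 164 161 161 162 165 160 164 165 163 161 162 162 160 165 163 167 149
  44  29  39  42  89 147 149 150 150 153 149 150 150 149 151 150 151 153
 150 153 148 147 153 154 152 153 150 149 141 132 166 169 164 169]
[161 163 160 149  92  89 154 160 156 156 156 159 155 156 157 153 158 157
 154 154 157 153 149 154 153 153 155 148 150 152 141 120 119 165 164 163
 160 163 162 157 162 156 161 166 164 162 167 169 171 170 169 163 165 164
 169 152  54  66  66  63  72 114 164 156 150 154 153 152 150 151 151 150
 149 149 150 148 153 150 144 147 144 149 148 146 132 122 167 166 163 167]
```

View pics/w4c.png

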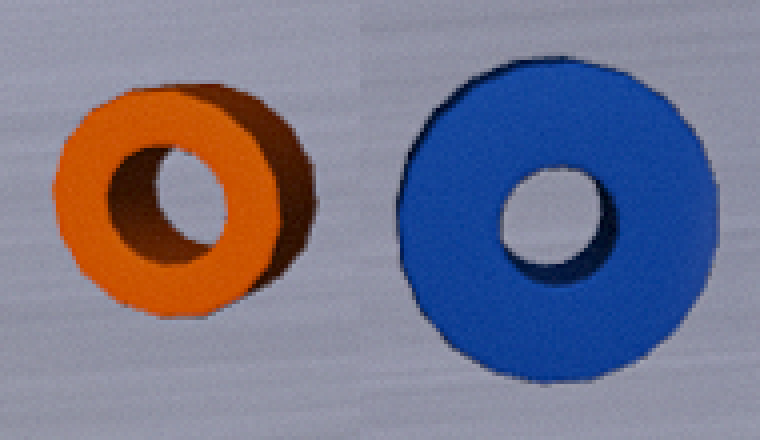

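The blue ring's top face is centred at about (359,185) and the orange at about (172,181). Both lie flat.

```bash
cat >> h.py <<'E'
def ringfit(im,kind,o,z=.031):
    lo,hi={"blue":((100,120,115),(130,255,255)),"orange":((3,150,140),(20,255,255))}[kind]
    c=blobs(hsvmask(im,lo,hi))[0]
    pts=planepts("wrist",c,z,o).astype(np.float32)
    (x,y),(a,b),_=cv2.fitEllipse(pts.reshape(-1,1,2)*1000); return cv2.fitEllipse(c)[0],np.array([x,y])/1000,(a,b)
E
python3 - <<'E'
from h import *
im=None
for i in range(2):
    im,o=shot("wrist",f"w5_{i}")
    print(o["tcp_pos"],np.abs(o["qd"]).max())
    for k in("blue","orange"): print(k,ringfit(im,k,o))
E
```

```text
[0.54854891 0.22428946 0.16259185] 0.004278524547770569
blue ((359.17388916015625, 184.85963439941406), array([0.51678973, 0.25451767]), (59.855072021484375, 60.069244384765625))
orange ((171.2037353515625, 180.09835815429688), array([0.51256836, 0.11156166]), (41.87186813354492, 42.17740249633789))
[0.54855582 0.22442653 0.16265005] 0.003177724632546769
blue ((358.97979736328125, 184.7626190185547), array([0.5167464 , 0.25453357]), (59.898826599121094, 60.11051940917969))
orange ((171.00318908691406, 180.0333709716797), array([0.51254626, 0.11156339]), (41.90066146850586, 42.172874450683594))
```

Call:
carry_out(plan=[[1,[0.318,0.3,0.2],[0,0,0]],[1,[0.318,0.3,0.6],[0,0,0]],[1,[0.318,0.3,0.9],[0,0,0]],[1,[0.318,0.3,0.9],[0,0,0]],[1,[0.318,0.3,0.9],[0,0,0]],[1,[0.318,0.3,0.9],[0,0,0]]])

```text
time: 3.98
tcp_pos: [0.5175, 0.2562, 0.0736]
tcp_rot: [[-1.0, 0.0, 0.003], [0.0, 1.0, 0.002], [-0.003, 0.002, -1.0]]
contact_force: [0.0, -0.0, 0.6]
opening: 0.0871
```

```bash
python3 - <<'E'
from h import *
im,o=shot("wrist","w6"); print(o["tcp_pos"],o["tcp_rot"],o["time"],np.abs(o["qd"]).max())
E
```

```text
[0.51746245 0.25615126 0.07364595] [[-9.99996271e-01  5.63100965e-05  2.73039835e-03]
 [ 6.21123785e-05  9.99997740e-01  2.12502972e-03]
 [-2.73027252e-03  2.12519139e-03 -9.99994015e-01]] 3.975 0.0062095065880765216
```

View pics/w6.png

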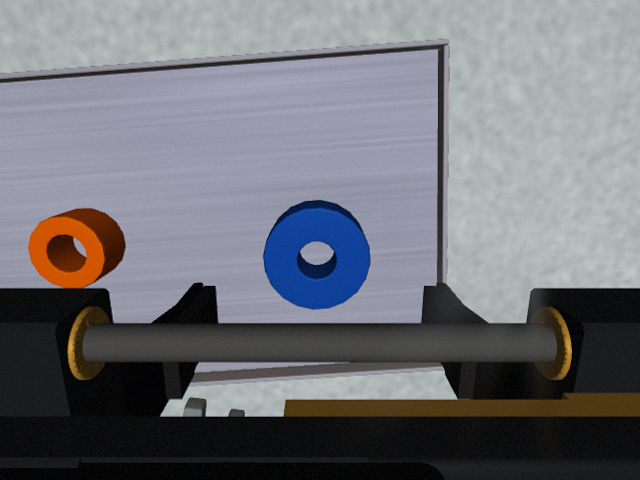

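Call:
carry_out(plan=[[1,[0.006,-0.016,0.25],[0,0,0]],[1,[0.006,-0.016,0.48],[0,0,0]],[1,[0.006,-0.016,0.62],[0,0,0]],[1,[0.006,-0.016,0.665],[0,0,0]],[1,[0.006,-0.016,0.665],[0,0,0]],[1,[0.006,-0.016,0.665],[0,0,0]],[1,[0.006,-0.016,0.665],[0,0,0]]])

```text
time: 4.9
tcp_pos: [0.5161, 0.2543, 0.006]
tcp_rot: [[-1.0, -0.0, 0.001], [-0.0, 1.0, 0.001], [-0.001, 0.001, -1.0]]
contact_force: [-0.1, -0.5, 0.2]
opening: 0.0871
```

```bash
python3 - <<'E'
from h import *
im,o=shot("wrist","w7"); print(o["tcp_pos"],o["tcp_rot"][:,2],o["time"],o["contact_force"]);print(ringfit(im,"blue",o))
E
```

```text
[0.51611605 0.25429624 0.006021  ] [ 9.98452365e-04  8.43902766e-04 -9.99999145e-01] 4.9 [-0.09608081 -0.48275918  0.18883472]
((320.0845031738281, 287.80145263671875), array([0.50708231, 0.25420752]), (38.47508239746094, 62.26871871948242))
```

View pics/w7.png

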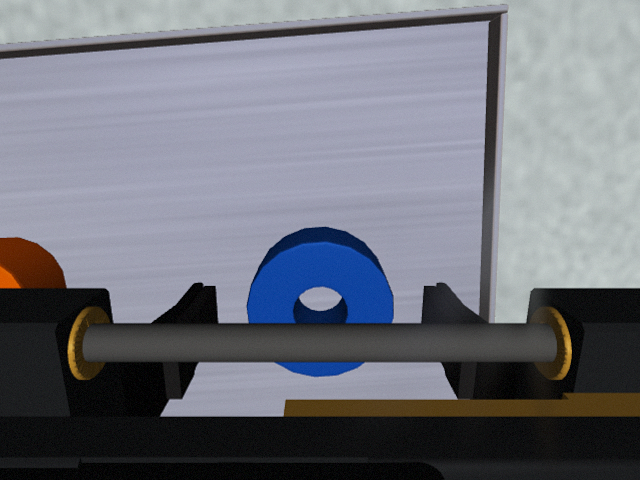

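Call:
carry_out(plan=[[-1,[0,0,0],[0,0,0]],[-1,[0,0,0],[0,0,0]],[-1,[0,0,0],[0,0,0]],[-1,[0,0,0],[0,0,0]],[-1,[0,0,0],[0,0,0]],[-1,[0,0,0],[0,0,0]]], grip_force=30)

```text
time: 5.7
tcp_pos: [0.5158, 0.254, 0.0053]
tcp_rot: [[-1.0, -0.0, -0.0], [-0.0, 1.0, 0.0], [0.0, 0.0, -1.0]]
contact_force: [-0.5, -0.2, 0.5]
opening: 0.0601
```

Call:
carry_out(plan=[[-1,[0,0,-0.2],[0,0,0]],[-1,[0,0,-0.6],[0,0,0]],[-1,[0,0,-1.0],[0,0,0]],[-1,[0,0,-1],[0,0,0]]])

```text
time: 6.2
tcp_pos: [0.5177, 0.2555, 0.1089]
tcp_rot: [[-1.0, -0.001, 0.006], [-0.001, 1.0, 0.005], [-0.006, 0.005, -1.0]]
contact_force: [-0.0, 0.2, -1.2]
opening: 0.0606
```

```bash
python3 - <<'E'
from h import *
im,o=shot("wrist","w8"); print(o["tcp_pos"],o["tcp_rot"][:,2],o["time"],o["contact_force"],o["opening"])
E
```

```text
[0.51772343 0.25545637 0.10894694] [ 0.00616771  0.00471025 -0.99996989] 6.2 [-0.03970966  0.1834842  -1.18808513] 0.060601450972243384
```

View pics/w8.png

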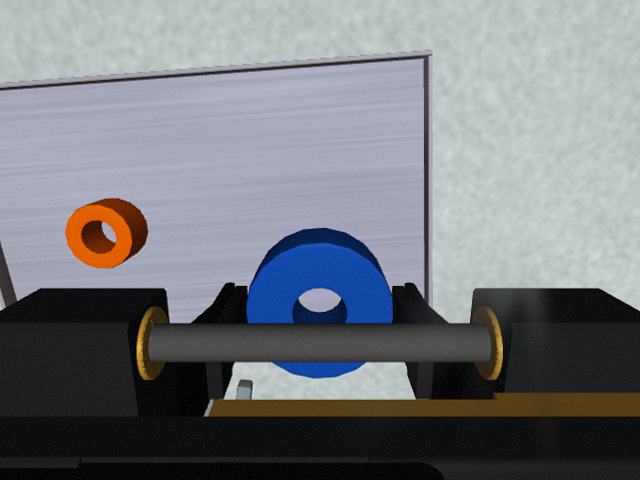

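The ring is held and level, with its top-face arc visible at rows 242–320. I'll fit its centre in the tool frame from that arc.

```bash
cat >> h.py <<'E'
from scipy.optimize import least_squares
def toolplane(uv,zt):
    c,f=K("wrist");H=c["hand_eye"]; d=H[:3,:3]@np.array([(uv[0]-c["cx"])/f,(uv[1]-c["cy"])/f,1]); p=H[:3,3]; return (p+d*(zt-p[2])/d[2])[:2]
def circ(P):
    A=np.c_[2*P,np.ones(len(P))]; s=np.linalg.lstsq(A,(P**2).sum(1),rcond=None)[0]; r=np.sqrt(s[2]+s[0]**2+s[1]**2); return s[:2],r,np.std(np.hypot(*(P-s[:2]).T)-r)
def heldring(im,kind,zt,rows=(0,318,366,380),cols=(0,640)):
    lo,hi={"blue":((100,120,115),(130,255,255)),"orange":((3,150,140),(20,255,255))}[kind]
    m=hsvmask(im,lo,hi); n,l,st,_=cv2.connectedComponentsWithStats(m)
    out=[]
    for u in range(1,n):
        if st[u,4]<60: continue
    cs=[c.reshape(-1,2) for c in blobs(m)]
    P=np.vstack(cs); k=(P[:,0]>cols[0])&(P[:,0]<cols[1])&((P[:,1]<rows[1])&(P[:,1]>rows[0])|(P[:,1]>rows[2])&(P[:,1]<rows[3]))
    P=P[k]; return P,np.array([toolplane(p,zt) for p in P.astype(float)])
E
python3 - <<'E'
from h import *
im=cv2.imread("pics/w8.png")
P,T=heldring(im,"blue",-.0255,cols=(200,450))
print(len(P))
for it in range(3):
    c,r,s=circ(T); res=np.abs(np.hypot(*(T-c).T)-r); print(c*1000,r*1000,s*1000); 
    k=res<max(2*s,.0003); T=T[k];P=P[k]
print(P[::10].tolist())
E
```

```text
377
[-1.52452192 -0.4137505 ] 27.23406373600265 7.811198078395271
[-1.52468279 -0.48421486] 28.53191410820089 6.321496537165938
[-1.44378495 -0.39023865] 30.287487627964584 0.16243771140043028
[[324, 243], [314, 243], [304, 244], [291, 249], [280, 253], [270, 261], [261, 270], [255, 280], [250, 290], [248, 300], [247, 310], [392, 315], [391, 303], [390, 293], [386, 283], [380, 273], [371, 263], [361, 255], [351, 249], [341, 246], [331, 244], [285, 369], [296, 374], [307, 376], [317, 377], [328, 376], [339, 375], [349, 371]]
```

Call:
carry_out(plan=[[-1,[0.1,-0.4,-0.4],[0,0,0]],[-1,[0.1,-1,-0.4],[0,0,0]]])

```text
time: 6.5
tcp_pos: [0.5065, 0.1545, 0.1466]
tcp_rot: [[-1.0, -0.004, 0.003], [-0.004, 1.0, 0.001], [-0.003, 0.001, -1.0]]
contact_force: [1.2, -0.9, -0.8]
opening: 0.0609
```

Call:
carry_out(plan=[[-1,[0.1,-0.6,0],[0,0,0]],[-1,[0.1,-1,0],[0,0,0]]])

```text
time: 6.75
tcp_pos: [0.4936, 0.0515, 0.1439]
tcp_rot: [[-1.0, 0.001, -0.004], [0.001, 1.0, -0.001], [0.004, -0.001, -1.0]]
contact_force: [1.7, -0.1, -0.0]
opening: 0.0605
```

Call:
carry_out(plan=[[-1,[0.1,-0.6,0],[0,0,0]],[-1,[0.1,-1,0],[0,0,0]]])

```text
time: 7.0
tcp_pos: [0.4836, -0.0481, 0.1438]
tcp_rot: [[-1.0, 0.001, -0.004], [0.001, 1.0, -0.0], [0.004, -0.0, -1.0]]
contact_force: [0.5, 0.8, -0.2]
opening: 0.0608
```

Call:
carry_out(plan=[[-1,[0.1,-0.6,0],[0,0,0]],[-1,[0.1,-1,0],[0,0,0]],[-1,[0.1,-1,0],[0,0,0]],[-1,[0.1,-1,0],[0,0,0]],[-1,[0.1,-1,0],[0,0,0]]])

```text
time: 7.62
tcp_pos: [0.4757, -0.1451, 0.1449]
tcp_rot: [[-1.0, -0.002, -0.001], [-0.002, 1.0, 0.0], [0.001, 0.0, -1.0]]
contact_force: [0.8, 0.7, -1.6]
opening: 0.0606
```

```bash
python3 - <<'E'
from h import *
for i in range(2):
    im,o=shot("wrist",f"w9_{i}"); print(o["tcp_pos"],o["tcp_rot"],o["time"],o["contact_force"],o["opening"],np.abs(o["qd"]).max())
E
```

```text
[ 0.47565254 -0.14508417  0.14487104] [[-9.99998280e-01 -1.54602060e-03 -1.02434058e-03]
 [-1.54621110e-03  9.99998787e-01  1.85204056e-04]
 [ 1.02405301e-03  1.86787584e-04 -9.99999458e-01]] 7.625 [ 0.78348388  0.6523397  -1.55052803] 0.06059206708468902 0.005096930057426939
[ 0.47577955 -0.14503885  0.14506401] [[-9.99998232e-01 -1.77666840e-03 -6.16075685e-04]
 [-1.77674318e-03  9.99998414e-01  1.20852761e-04]
 [ 6.15859993e-04  1.21947156e-04 -9.99999803e-01]] 7.675 [ 1.16271755  1.04351441 -0.45225065] 0.06046780029220698 0.004672732717925541
```

View pics/w9_1.png

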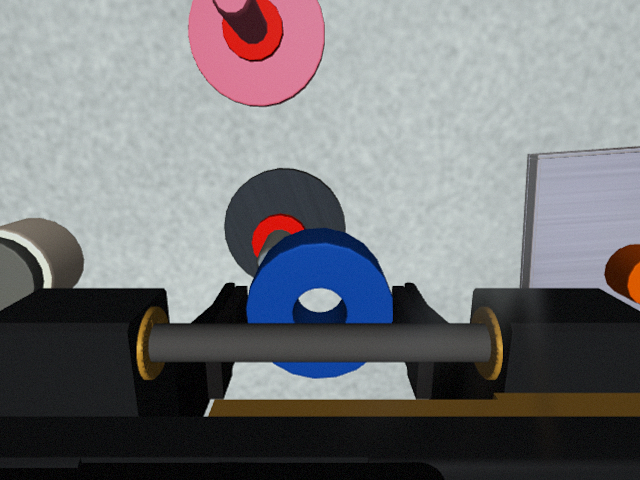

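Call:
carry_out(plan=[[-1,[-0.017,-0.15,0],[0,0,0]],[-1,[-0.017,-0.276,0.1],[0,0,0]],[-1,[-0.017,-0.276,0.2],[0,0,0]],[-1,[-0.017,-0.276,0.28],[0,0,0]],[-1,[-0.017,-0.276,0.31],[0,0,0]],[-1,[-0.017,-0.276,0.31],[0,0,0]],[-1,[-0.017,-0.276,0.31],[0,0,0]]])

```text
time: 8.6
tcp_pos: [0.4778, -0.1735, 0.1147]
tcp_rot: [[-1.0, -0.0, 0.001], [-0.0, 1.0, -0.0], [-0.001, -0.0, -1.0]]
contact_force: [0.6, -0.5, -0.1]
opening: 0.0606
```

```bash
python3 - <<'E'
from h import *
im,o=shot("wrist","w10"); 
for i in range(2):
    im,o=shot("wrist","w10b"); print(o["tcp_pos"],o["tcp_rot"][:,2],o["time"],o["contact_force"],np.abs(o["qd"]).max())
im,o=shot("scene","s10"); c=im[180:330,180:380]
im,o=shot("top","t10"); c2=im[210:360,300:450]
cv2.imwrite("pics/c10.png",np.hstack([cv2.resize(x,None,fx=2.25,fy=2.25) for x in (c,c2)]))
E
```

```text
[ 0.47784315 -0.17348712  0.11471941] [ 8.16756876e-04 -9.92820251e-05 -9.99999662e-01] 8.65 [ 0.87751577  0.02454629 -1.18927012] 0.001602651759841746
[ 0.4778215  -0.17351003  0.11471558] [ 8.25355592e-04 -7.26796021e-05 -9.99999657e-01] 8.7 [ 0.29980782 -0.22089963 -0.70197824] 0.0019146433004285218
```

View pics/c10.png

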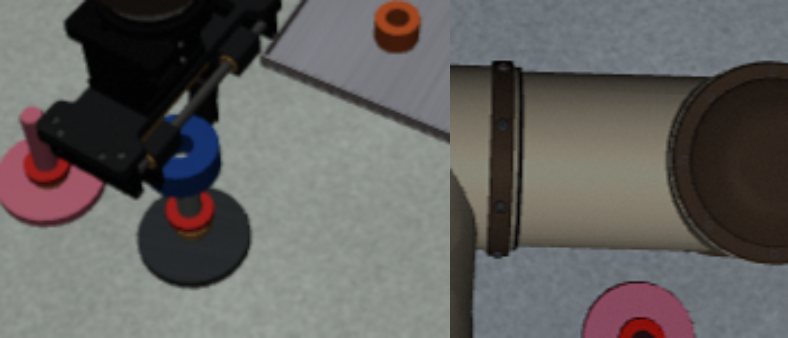

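View pics/w10b.png

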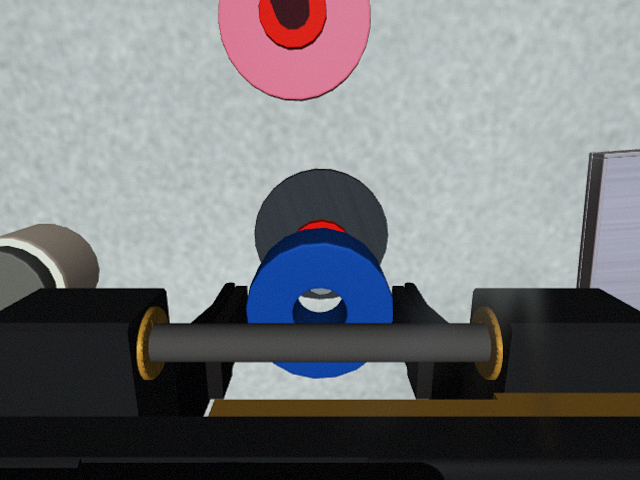

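```bash
python3 - <<'E'
from h import *
im=cv2.imread("pics/w10b.png"); c=im[270:330,280:360]; cv2.imwrite("pics/w10c.png",cv2.resize(c,None,fx=9,fy=9,interpolation=0))
P,T=heldring(im,"blue",-.0255,cols=(200,450))
for it in range(4):
    cc,r,s=circ(T); k=np.abs(np.hypot(*(T-cc).T)-r)<max(2*s,.0003); T=T[k]
print(cc*1e3,r*1e3)
hsv=cv2.cvtColor(im,cv2.COLOR_BGR2HSV)
for v in range(286,304): print(v,hsv[v,292:352,2])
E
```

```text
[-1.50595405 -0.31363133] 30.260690919868015
286 [161 161 159 162 160 160 160 160 160 157 164 161 161 159 158 160 158 158
 161 160 157 156 157 152 156 155 158 156 152 157 150 155 159 155 161 159
 159 161 157 163 158 159 158 162 160 162 159 160 158 162 159 160 161 161
 165 164 159 161 160 161]
287 [164 162 159 159 164 160 162 162 161 158 159 159 159 161 158 160 159 159
 156 153 154 149 146 150 145 147 152 146 147 147 145 149 148 147 150 153
 153 152 156 160 161 159 158 160 159 157 159 159 163 161 161 162 161 162
 162 163 156 159 159 161]
288 [157 160 163 159 158 164 161 160 163 160 163 158 162 160 160 155 156 153
 152 152 146 142 142 146 143 142 145 143 144 143 143 142 140 142 145 148
 149 151 152 153 159 157 160 160 162 158 159 161 160 160 163 161 161 160
 159 159 161 160 164 161]
289 [162 160 160 161 162 162 159 160 160 160 160 161 160 156 153 153 149 133
 139 151 145 148 142 145 145 140 144 144 146 142 144 145 144 140 143 143
 145 144 145 147 153 156 158 162 160 156 160 154 161 160 159 161 160 160
 163 161 161 160 164 162]
290 [162 161 160 161 164 161 160 159 162 161 158 155 159 15
[... 2726 characters left out ...]
03 209 205 205 204 201 207 207
 203 204 199 202 201 199 199 196 201 197 200 201 199 202 203 204 205 203
 203 198 199 199 199 196 197 197 201 206 207 177  61  44  42  60 130 153
 153 158 158 159 160 155]
302 [154 155 139  79  38  51  49  64 134 202 208 205 205 206 206 203 201 203
 202 199 199 202 198 198 199 201 199 198 196 197 195 201 198 201 198 199
 198 199 199 200 204 197 201 196 197 204 194 126  38  44  38  50 102 157
 153 161 160 160 160 162]
303 [158 150 110  34  52  49  47  50  77 158 210 205 207 203 203 203 202 201
 203 202 198 200 197 195 199 200 202 202 201 201 197 196 195 198 197 196
 196 198 198 200 202 199 196 197 199 198 162  38  46  45  41  40  73 146
 158 155 157 159 160 159]
```

View pics/w10c.png

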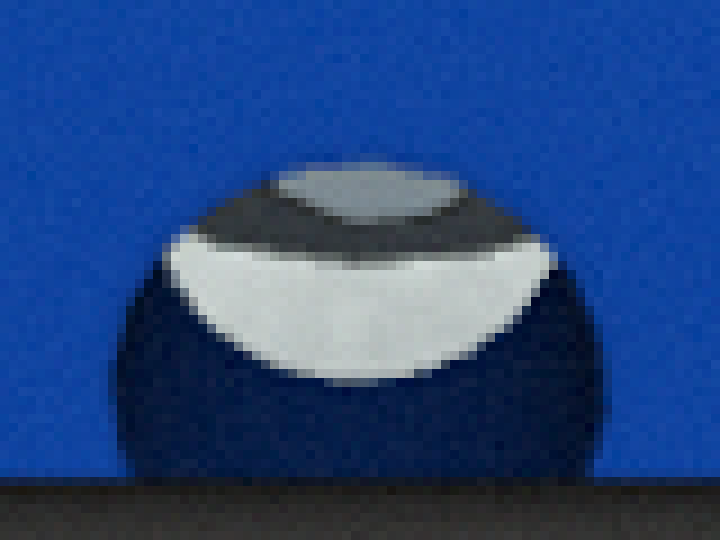

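```bash
python3 - <<'E'
from h import *
L=[(309.6,290),(331.0,290),(310.9,291),(330.5,291),(313.3,292),(329.5,292),(315.3,293),(328.1,293),(317.7,294),(325.3,294)]
T=np.array([toolplane(p,.1147-.098) for p in L])
for R in(.0083,.0085,None):
    if R is None: print(circ(T))
    else:
        s=least_squares(lambda c:np.hypot(*(T-c).T)-R,T.mean(0)+[.008,0]); print(s.x*1e3, s.fun*1e3)
E
```

```text
[-1.804228    0.45080077] [ 0.06271268 -0.33876754  0.03334759 -0.07244757 -0.1980015   0.08756581
 -0.13089528  0.21784795  0.05981434  0.21621242]
[-1.5725717   0.45183093] [ 0.03025945 -0.36427821  0.01652415 -0.08814422 -0.19432388  0.08351703
 -0.11356603  0.22575484  0.08723294  0.23912257]
(array([-0.00271892,  0.00044682]), np.float64(0.00752979392816477), np.float64(0.00015959123444356097))
```

Call:
carry_out(plan=[[-1,[0,0.008,0.04],[0,0,0]],[-1,[0,0.008,0.08],[0,0,0]],[-1,[0,0.008,0.11],[0,0,0]],[-1,[0,0.008,0.11],[0,0,0]],[-1,[0,0.008,0.11],[0,0,0]]])

```text
time: 9.48
tcp_pos: [0.4776, -0.1728, 0.1034]
tcp_rot: [[-1.0, -0.0, 0.0], [-0.0, 1.0, -0.0], [-0.0, -0.0, -1.0]]
contact_force: [-0.2, 0.1, -1.2]
opening: 0.0608
```

```bash
python3 - <<'E'
from h import *
for i in range(2):
    im,o=shot("wrist","w11"); print(o["tcp_pos"],o["tcp_rot"][:,2],o["time"],o["contact_force"],np.abs(o["qd"]).max())
c=im[270:330,280:360]; cv2.imwrite("pics/w11c.png",cv2.resize(c,None,fx=9,fy=9,interpolation=0))
E
```

```text
[ 0.4775834  -0.17283619  0.10335344] [ 9.25427135e-06 -5.38279157e-05 -9.99999999e-01] 9.475 [-0.23868824  0.134327   -1.19440138] 0.0037757504049795356
[ 0.47766926 -0.17281954  0.10343527] [ 2.52894569e-04 -5.16313733e-05 -9.99999967e-01] 9.525 [-0.56434049 -1.43221252 -1.47863642] 0.001861438471408436
```

View pics/w11c.png

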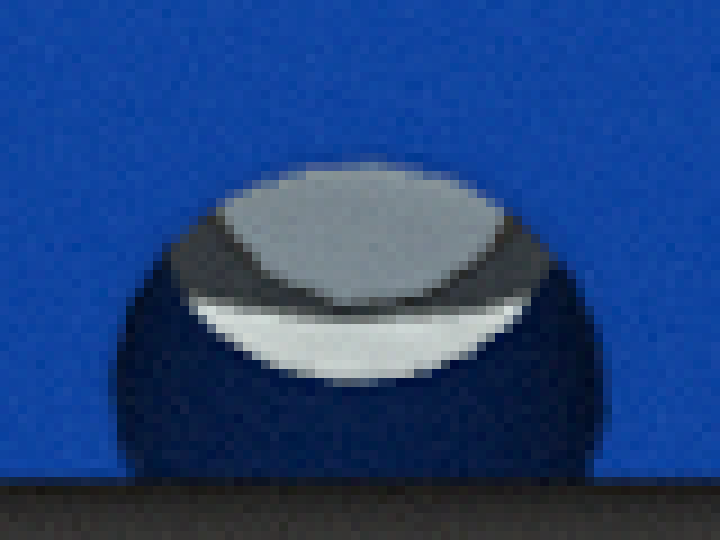

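Call:
carry_out(plan=[[-1,[0,0,0.02],[0,0,0]],[-1,[0,0,0.035],[0,0,0]],[-1,[0,0,0.05],[0,0,0]],[-1,[0,0,0.06],[0,0,0]],[-1,[0,0,0.06],[0,0,0]]])

```text
time: 10.2
tcp_pos: [0.4775, -0.1728, 0.0973]
tcp_rot: [[-1.0, -0.0, -0.0], [-0.0, 1.0, 0.0], [0.0, 0.0, -1.0]]
contact_force: [-0.3, -0.7, -0.2]
opening: 0.0604
```

```bash
cat > st.py <<'E'
from h import *
import sys
a=[]
for i in range(int(sys.argv[1])):
    im,o=shot("wrist",sys.argv[2]); a.append(o["contact_force"]);print(o["tcp_pos"].round(4),o["tcp_rot"][:,2].round(4),round(o["time"],2),o["contact_force"].round(2),o["moment"].round(2),round(o["opening"],4))
E
python3 st.py 3 w12
```

```text
[ 0.4775 -0.1728  0.0973] [-2.e-04  0.e+00 -1.e+00] 10.2 [-0.28 -0.71 -0.17] [-0.07  0.01 -0.02] 0.0604
[ 0.4775 -0.1728  0.0973] [-1.e-04 -0.e+00 -1.e+00] 10.25 [-0.83  0.61 -0.16] [ 0.01 -0.02  0.  ] 0.0605
[ 0.4776 -0.1728  0.0974] [ 0. -0. -1.] 10.3 [-0.12 -0.56 -0.5 ] [ 0.04 -0.    0.03] 0.0608
```

Call:
carry_out(plan=[[-1,[0,0,0.03],[0,0,0]],[-1,[0,0,0.06],[0,0,0]],[-1,[0,0,0.09],[0,0,0]],[-1,[0,0,0.11],[0,0,0]],[-1,[0,0,0.12],[0,0,0]],[-1,[0,0,0.12],[0,0,0]]])

```text
time: 11.1
tcp_pos: [0.4775, -0.1728, 0.0853]
tcp_rot: [[-1.0, -0.0, -0.0], [-0.0, 1.0, 0.0], [0.0, 0.0, -1.0]]
contact_force: [0.2, -0.3, 0.6]
opening: 0.0607
```

```bash
python3 st.py 3 w13
```

```text
[ 0.4775 -0.1728  0.0853] [-1.e-04  0.e+00 -1.e+00] 11.1 [ 0.23 -0.35  0.63] [-0.04 -0.04 -0.04] 0.0607
[ 0.4776 -0.1728  0.0854] [ 0. -0. -1.] 11.15 [ 0.24 -0.32  0.28] [-0.03 -0.06 -0.03] 0.0613
[ 0.4776 -0.1728  0.0854] [ 2.e-04 -0.e+00 -1.e+00] 11.2 [-0.62  0.27 -1.35] [-0.    0.05 -0.04] 0.0607
```

Call:
carry_out(plan=[[-1,[0,0,0.05],[0,0,0]],[-1,[0,0,0.1],[0,0,0]],[-1,[0,0,0.15],[0,0,0]],[-1,[0,0,0.2],[0,0,0]],[-1,[0,0,0.23],[0,0,0]],[-1,[0,0,0.24],[0,0,0]],[-1,[0,0,0.24],[0,0,0]]])

```text
time: 12.12
tcp_pos: [0.4776, -0.1728, 0.0614]
tcp_rot: [[-1.0, -0.0, 0.0], [-0.0, 1.0, -0.0], [-0.0, -0.0, -1.0]]
contact_force: [-0.6, 0.1, -0.7]
opening: 0.0605
```

```bash
python3 st.py 2 w14; python3 - <<'E'
from h import *
im,o=shot("scene","s14"); cv2.imwrite("pics/s14c.png",cv2.resize(im[200:320,200:340],None,fx=4.5,fy=4.5))
E
```

```text
[ 0.4776 -0.1728  0.0614] [ 1.e-04 -0.e+00 -1.e+00] 12.12 [-0.56  0.05 -0.73] [ 0.01 -0.01 -0.03] 0.0605
[ 0.4777 -0.1728  0.0615] [ 3.e-04 -0.e+00 -1.e+00] 12.18 [ 1.16  0.08 -0.82] [-0.09 -0.    0.  ] 0.0607
```

View pics/s14c.png

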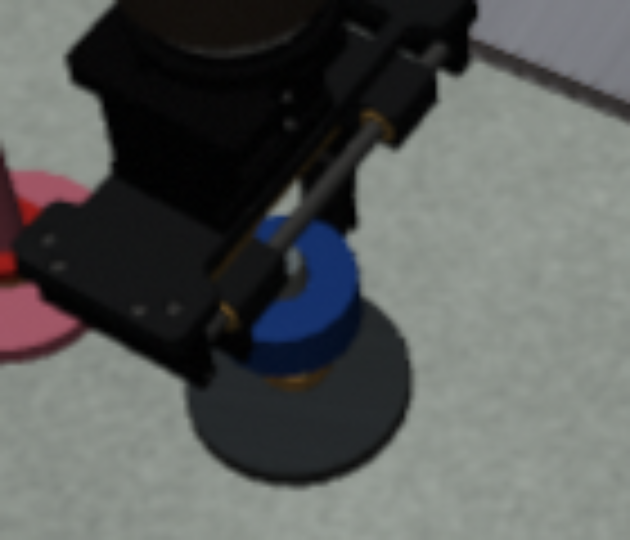

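Call:
carry_out(plan=[[-1,[0,0,0.02],[0,0,0]],[-1,[0,0,0.04],[0,0,0]],[-1,[0,0,0.06],[0,0,0]],[-1,[0,0,0.08],[0,0,0]],[-1,[0,0,0.09],[0,0,0]],[-1,[0,0,0.09],[0,0,0]]])

```text
time: 13.02
tcp_pos: [0.4775, -0.1728, 0.0527]
tcp_rot: [[-1.0, -0.0, 0.0], [-0.0, 1.0, -0.0], [-0.0, -0.0, -1.0]]
contact_force: [-1.4, 1.2, 4.1]
opening: 0.0609
```

```bash
python3 st.py 2 w15
```

```text
[ 0.4775 -0.1728  0.0527] [ 0.e+00 -1.e-04 -1.e+00] 13.03 [-1.37  1.22  4.06] [0.24 0.38 0.02] 0.0609
[ 0.4776 -0.1728  0.0527] [ 2.e-04 -1.e-04 -1.e+00] 13.07 [-1.42  0.85  3.53] [ 0.26  0.36 -0.03] 0.0605
```

Call:
carry_out(plan=[[0.5,[0,0,0],[0,0,0]],[0.8,[0,0,0],[0,0,0]],[1,[0,0,0],[0,0,0]],[1,[0,0,0],[0,0,0]]])

```text
time: 13.62
tcp_pos: [0.4775, -0.1728, 0.0522]
tcp_rot: [[-1.0, -0.0, -0.0], [-0.0, 1.0, 0.0], [0.0, 0.0, -1.0]]
contact_force: [-0.2, 0.5, 0.3]
opening: 0.0837
```

```bash
python3 st.py 2 w16;  python3 - <<'E'
from h import *
im,o=shot("scene","s16"); cv2.imwrite("pics/s16c.png",cv2.resize(im[200:320,200:340],None,fx=4.5,fy=4.5))
E
```

```text
[ 0.4775 -0.1728  0.0522] [-2.e-04  0.e+00 -1.e+00] 13.62 [-0.18  0.5   0.28] [-0.02 -0.02  0.03] 0.0837
[ 0.4775 -0.1728  0.0522] [-2.e-04  0.e+00 -1.e+00] 13.68 [ 0.24 -0.05 -0.25] [ 0.01 -0.01 -0.03] 0.0851
```

View pics/w16.png

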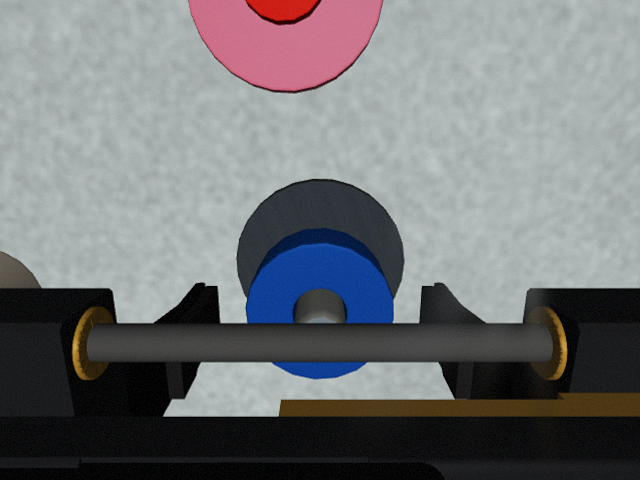

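View pics/s16c.png

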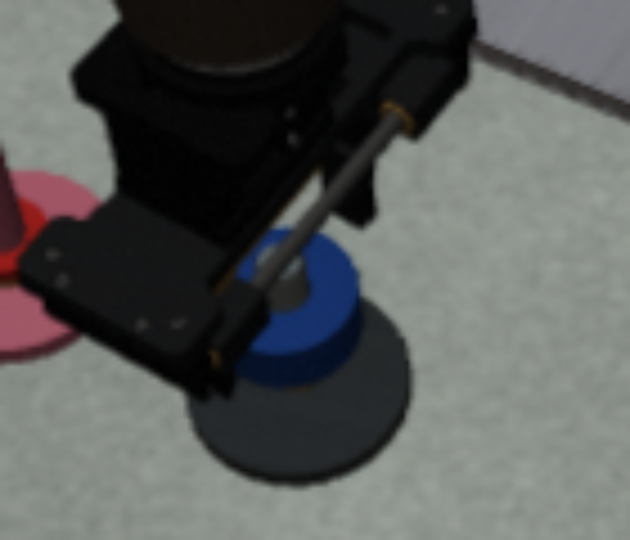

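Call:
carry_out(plan=[[1,[0,0,-0.2],[0,0,0]],[1,[0,0,-0.6],[0,0,0]],[1,[0,0,-1],[0,0,0]],[1,[0,0,-1],[0,0,0]]])

```text
time: 14.28
tcp_pos: [0.4799, -0.1731, 0.1558]
tcp_rot: [[-1.0, -0.001, 0.008], [-0.001, 1.0, -0.001], [-0.008, -0.001, -1.0]]
contact_force: [-0.6, -0.4, -0.2]
opening: 0.0869
```

Call:
carry_out(plan=[[1,[-0.1,0.5,0],[0,0,0]],[1,[-0.13,1,0],[0,0,0]]])

```text
time: 14.52
tcp_pos: [0.4902, -0.072, 0.1514]
tcp_rot: [[-1.0, 0.002, -0.001], [0.002, 1.0, 0.0], [0.001, 0.0, -1.0]]
contact_force: [0.1, -0.1, 0.0]
opening: 0.0871
```

Call:
carry_out(plan=[[1,[-0.1,0.5,0],[0,0,0]],[1,[-0.13,1,0],[0,0,0]]])

```text
time: 14.78
tcp_pos: [0.5031, 0.0287, 0.1513]
tcp_rot: [[-1.0, 0.0, -0.001], [0.0, 1.0, -0.0], [0.001, -0.0, -1.0]]
contact_force: [0.8, -0.1, 0.0]
opening: 0.087
```

Call:
carry_out(plan=[[1,[-0.09,0.5,0.2],[0,0,0]],[1,[-0.09,0.84,0.6],[0,0,0]],[1,[-0.09,0.84,0.8],[0,0,0]],[1,[-0.09,0.84,0.8],[0,0,0]],[1,[-0.09,0.84,0.8],[0,0,0]],[1,[-0.09,0.84,0.8],[0,0,0]]])

```text
time: 15.52
tcp_pos: [0.5132, 0.1111, 0.0734]
tcp_rot: [[-1.0, 0.001, 0.002], [0.001, 1.0, 0.001], [-0.002, 0.001, -1.0]]
contact_force: [-0.1, -0.2, -0.1]
opening: 0.0873
```

```bash
python3 st.py 2 w17
```

```text
[0.5132 0.1111 0.0734] [ 0.0019  0.001  -1.    ] 15.53 [-0.06 -0.25 -0.09] [ 0.    0.03 -0.02] 0.0873
[0.5131 0.1111 0.0734] [ 0.0019  0.001  -1.    ] 15.57 [ 1.19 -0.56  0.01] [-0.03 -0.01  0.03] 0.087
```

View pics/w17.png

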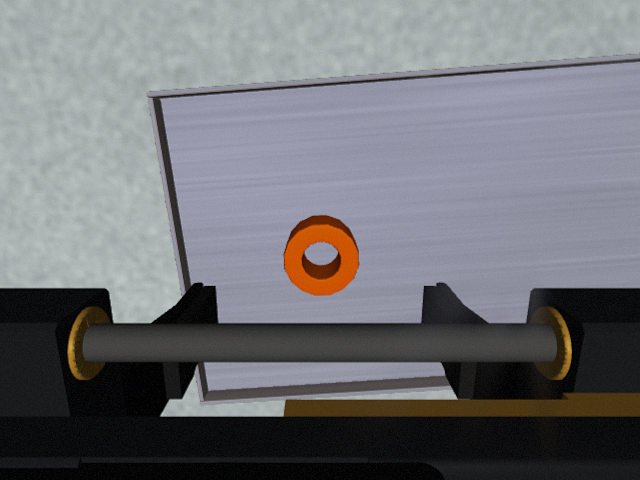

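Call:
carry_out(plan=[[1,[0.004,0.003,0.25],[0,0,0]],[1,[0.004,0.003,0.48],[0,0,0]],[1,[0.004,0.003,0.62],[0,0,0]],[1,[0.004,0.003,0.655],[0,0,0]],[1,[0.004,0.003,0.655],[0,0,0]],[1,[0.004,0.003,0.655],[0,0,0]],[1,[0.004,0.003,0.655],[0,0,0]],[-1,[0.004,0.003,0.655],[0,0,0]],[-1,[0.004,0.003,0.655],[0,0,0]],[-1,[0.004,0.003,0.655],[0,0,0]],[-1,[0.004,0.003,0.655],[0,0,0]],[-1,[0.004,0.003,0.655],[0,0,0]]], grip_force=30)

```text
time: 17.12
tcp_pos: [0.512, 0.1115, 0.0068]
tcp_rot: [[-1.0, -0.0, -0.0], [-0.0, 1.0, -0.0], [0.0, -0.0, -1.0]]
contact_force: [-0.5, -0.1, 0.4]
opening: 0.0448
```

Call:
carry_out(plan=[[-1,[0,0,0],[0,0,0]],[-1,[0,0,0],[0,0,0]],[-1,[0,0,0],[0,0,0]],[-1,[0,0,0],[0,0,0]]], grip_force=55)

```text
time: 17.62
tcp_pos: [0.5121, 0.1115, 0.0068]
tcp_rot: [[-1.0, -0.0, -0.0], [-0.0, 1.0, -0.0], [0.0, -0.0, -1.0]]
contact_force: [-0.8, -0.3, -1.1]
opening: 0.0408
```

```bash
python3 st.py 1 w18
```

```text
[0.5121 0.1115 0.0068] [-1.e-04 -0.e+00 -1.e+00] 17.62 [-0.77 -0.26 -1.06] [-0.02 -0.    0.  ] 0.0408
```

View pics/w18.png

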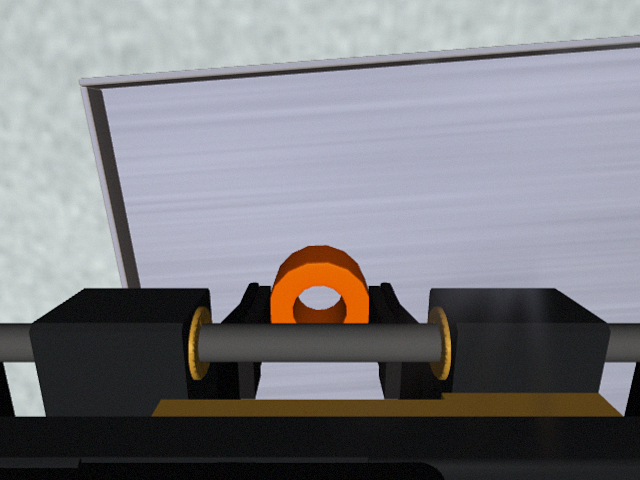

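Call:
carry_out(plan=[[-1,[0,0,-0.2],[0,0,0]],[-1,[0,0,-0.6],[0,0,0]],[-1,[0,0,-1.0],[0,0,0]],[-1,[0,0,-1],[0,0,0]]])

```text
time: 18.18
tcp_pos: [0.5143, 0.1125, 0.1102]
tcp_rot: [[-1.0, -0.001, 0.007], [-0.001, 1.0, 0.003], [-0.007, 0.003, -1.0]]
contact_force: [-1.2, 0.8, -0.8]
opening: 0.0405
```

Call:
carry_out(plan=[[-1,[0.12,-0.4,-0.4],[0,0,0]],[-1,[0.12,-0.95,-0.4],[0,0,0]]])

```text
time: 18.42
tcp_pos: [0.5012, 0.0166, 0.1489]
tcp_rot: [[-1.0, -0.003, 0.005], [-0.003, 1.0, 0.001], [-0.005, 0.001, -1.0]]
contact_force: [1.4, 0.7, -1.3]
opening: 0.0409
```

Call:
carry_out(plan=[[-1,[0.12,-0.5,0],[0,0,0]],[-1,[0.12,-0.95,0],[0,0,0]]])

```text
time: 18.68
tcp_pos: [0.4864, -0.08, 0.1459]
tcp_rot: [[-1.0, 0.0, -0.002], [0.0, 1.0, 0.0], [0.002, 0.0, -1.0]]
contact_force: [-0.0, 0.4, 1.0]
opening: 0.0409
```

Call:
carry_out(plan=[[-1,[0.1,-0.5,0],[0,0,0]],[-1,[0.1,-0.94,0],[0,0,0]],[-1,[0.1,-0.94,0.1],[0,0,0]],[-1,[0.1,-0.94,0.25],[0,0,0]],[-1,[0.1,-0.94,0.27],[0,0,0]],[-1,[0.1,-0.94,0.27],[0,0,0]],[-1,[0.1,-0.94,0.27],[0,0,0]]])

```text
time: 19.55
tcp_pos: [0.4786, -0.1719, 0.1202]
tcp_rot: [[-1.0, -0.001, 0.001], [-0.001, 1.0, -0.0], [-0.001, -0.0, -1.0]]
contact_force: [0.2, -0.0, 0.1]
opening: 0.0408
```

```bash
python3 st.py 3 w19;python3 - <<'E'
from h import *
im=cv2.imread("pics/w19.png"); c=im[230:330,260:380]; cv2.imwrite("pics/w19c.png",cv2.resize(c,None,fx=6,fy=6,interpolation=0))
E
```

```text
[ 0.4786 -0.1719  0.1202] [ 8.e-04 -1.e-04 -1.e+00] 19.55 [ 0.19 -0.01  0.05] [-0.05 -0.03  0.06] 0.0408
[ 0.4786 -0.172   0.1203] [ 1.e-03 -1.e-04 -1.e+00] 19.6 [-0.31 -0.74 -0.52] [-0.06  0.   -0.04] 0.041
[ 0.4785 -0.1722  0.1203] [ 1.1e-03 -1.0e-04 -1.0e+00] 19.65 [ 0.7   0.24 -1.26] [-0.07 -0.06  0.03] 0.0411
```

View pics/w19c.png

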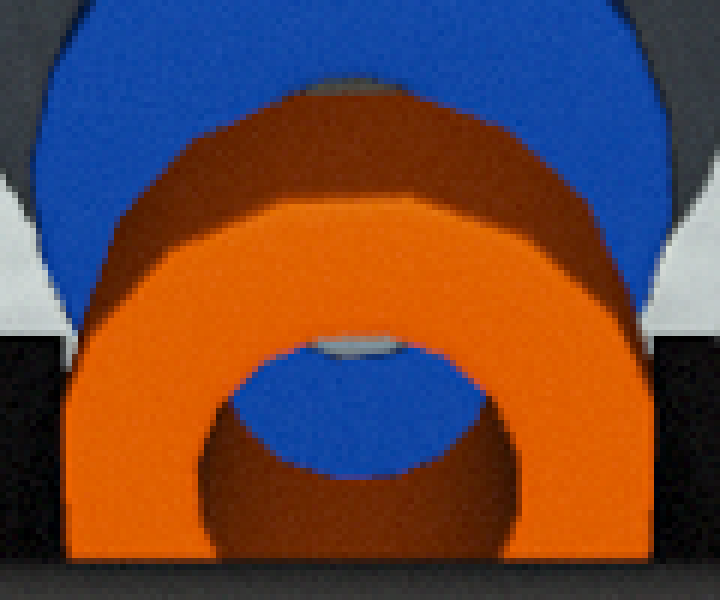

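Call:
carry_out(plan=[[-1,[0,0,0.04],[0,0,0]],[-1,[0,0,0.08],[0,0,0]],[-1,[0,0,0.13],[0,0,0]],[-1,[0,0,0.14],[0,0,0]],[-1,[0,0,0.14],[0,0,0]],[-1,[0,0,0.14],[0,0,0]]])

```text
time: 20.45
tcp_pos: [0.4783, -0.1725, 0.106]
tcp_rot: [[-1.0, -0.0, 0.0], [-0.0, 1.0, -0.0], [-0.0, -0.0, -1.0]]
contact_force: [0.2, -0.1, -0.6]
opening: 0.0412
```

```bash
python3 st.py 3 w20;python3 - <<'E'
from h import *
im=cv2.imread("pics/w20.png"); c=im[230:330,260:380]; cv2.imwrite("pics/w20c.png",cv2.resize(c,None,fx=6,fy=6,interpolation=0))
E
```

```text
[ 0.4783 -0.1725  0.106 ] [ 3.e-04 -1.e-04 -1.e+00] 20.45 [ 0.21 -0.12 -0.59] [ 0.03 -0.05  0.03] 0.0412
[ 0.4783 -0.1725  0.106 ] [ 4.e-04 -0.e+00 -1.e+00] 20.5 [ 0.63 -0.52 -0.47] [ 0.02 -0.01  0.03] 0.0408
[ 0.4782 -0.1725  0.106 ] [ 3.e-04 -0.e+00 -1.e+00] 20.55 [ 0.86 -0.14 -1.23] [-0.07 -0.04 -0.03] 0.0408
```

View pics/w20c.png

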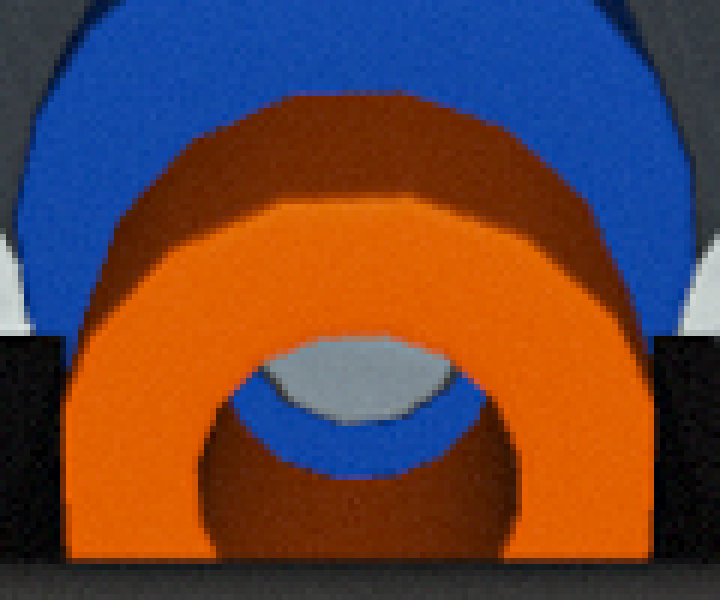

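```bash
python3 - <<'E'
from h import *
print((toolplane((319.6,309.8),.0038)+[.011,0])*1e3,(toolplane((319.5,300.3),.008)+[.0085,0])*1e3)
# arc edges
for v,a,b in((374/6,266/6,452/6),(390/6,281/6,436/6),(405/6,302/6,415/6)): print(260+(a+b)/2)
E
```

```text
[-2.12703204 -0.2269479 ] [-1.3604112  -0.27161939]
319.8333333333333
319.75
319.75
```

```bash
python3 - <<'E'
from h import *
print((toolplane((319.6,312.5),.0024)+[.011,0])*1e3,(toolplane((319.5,303.7),.0054)+[.0085,0])*1e3)
im=cv2.imread("pics/w20.png")
P,T=heldring(im,"orange",-.0242,rows=(0,318,700,800),cols=(262,378))
# upper outer arc vs bore: separate by distance from approx centre
m=np.hypot(T[:,0]+.0015,T[:,1]+.0003)
for nm,k in(("outer",m>.016),("bore",m<.0145)):
    t=T[k]
    for it in range(4):
        c,r,s=circ(t); q=np.abs(np.hypot(*(t-c).T)-r)<max(2*s,.0003); t=t[q]
    print(nm,c*1e3,r*1e3,s*1e3,len(t))
im=cv2.imread("pics/w11.png")
P,T=heldring(im,"blue",-.0255,rows=(0,318,366,380),cols=(200,450))
m=np.hypot(T[:,0]+.0015,T[:,1]+.0003)
for nm,k in(("outer",m>.025),("bore",m<.0145)):
    t=T[k]
    for it in range(4):
        c,r,s=circ(t); q=np.abs(np.hypot(*(t-c).T)-r)<max(2*s,.0003); t=t[q]
    print(nm,c*1e3,r*1e3,s*1e3,len(t))
E
```

```text
[-2.93215116 -0.22881791] [-2.07438302 -0.27470467]
outer [ 0.05759799 -0.33437999] 20.581486708104876 0.16774477947148908 143
bore [-0.95639829 -0.35804964] 11.489647831120987 0.1255487419865667 87
outer [-1.49817228 -0.32751626] 30.262673699715435 0.1400983025553768 276
bore [-1.74659913 -0.36086249] 11.689753133102705 0.13512772712575186 85
```

Call:
carry_out(plan=[[-1,[0,0,0.02],[0,0,0]],[-1,[0,0,0.035],[0,0,0]],[-1,[0,0,0.05],[0,0,0]],[-1,[0,0,0.065],[0,0,0]],[-1,[0,0,0.075],[0,0,0]],[-1,[0,0,0.075],[0,0,0]]])

```text
time: 21.35
tcp_pos: [0.4781, -0.1725, 0.0983]
tcp_rot: [[-1.0, -0.0, -0.0], [-0.0, 1.0, 0.0], [0.0, 0.0, -1.0]]
contact_force: [-0.7, -0.1, -0.6]
opening: 0.041
```

```bash
python3 st.py 3 w21
```

```text
[ 0.4781 -0.1725  0.0983] [-2.e-04  0.e+00 -1.e+00] 21.35 [-0.7  -0.14 -0.58] [-0.02 -0.05  0.02] 0.041
[ 0.4781 -0.1725  0.0983] [-0. -0. -1.] 21.4 [-0.38  0.27  0.38] [-0.03 -0.01 -0.03] 0.0406
[ 0.4782 -0.1725  0.0984] [ 1.e-04 -0.e+00 -1.e+00] 21.45 [ 0.24  0.28 -0.15] [-0.03 -0.02  0.  ] 0.0408
```

Threaded with no force. I'll lower it to just above the wide ring.

Call:
carry_out(plan=[[-1,[0,0,0.03],[0,0,0]],[-1,[0,0,0.06],[0,0,0]],[-1,[0,0,0.09],[0,0,0]],[-1,[0,0,0.12],[0,0,0]],[-1,[0,0,0.135],[0,0,0]],[-1,[0,0,0.135],[0,0,0]]])

```text
time: 22.25
tcp_pos: [0.4781, -0.1725, 0.0847]
tcp_rot: [[-1.0, -0.0, -0.0], [-0.0, 1.0, 0.0], [0.0, 0.0, -1.0]]
contact_force: [-0.0, 0.2, -0.9]
opening: 0.0406
```

```bash
python3 st.py 3 w22
```

```text
[ 0.4781 -0.1725  0.0847] [-3.e-04  0.e+00 -1.e+00] 22.25 [-0.04  0.22 -0.86] [-0.02  0.04  0.03] 0.0406
[ 0.4782 -0.1725  0.0848] [-0. -0. -1.] 22.3 [ 0.6  -0.17 -0.1 ] [-0.01 -0.05 -0.04] 0.041
[ 0.4782 -0.1725  0.0849] [ 1.e-04 -0.e+00 -1.e+00] 22.35 [0.31 0.42 0.26] [-0.03 -0.07  0.03] 0.0411
```

Call:
carry_out(plan=[[-1,[0,0,0.008],[0,0,0]],[-1,[0,0,0.016],[0,0,0]],[-1,[0,0,0.024],[0,0,0]],[-1,[0,0,0.03],[0,0,0]],[-1,[0,0,0.03],[0,0,0]]])

```text
time: 23.02
tcp_pos: [0.4783, -0.1725, 0.0822]
tcp_rot: [[-1.0, -0.0, 0.0], [-0.0, 1.0, -0.0], [-0.0, -0.0, -1.0]]
contact_force: [-1.0, -1.1, 3.0]
opening: 0.0409
```

```bash
python3 st.py 3 w23
```

```text
[ 0.4783 -0.1725  0.0822] [ 4.e-04 -1.e-04 -1.e+00] 23.02 [-1.04 -1.11  3.03] [ 0.19  0.23 -0.02] 0.0409
[ 0.4783 -0.1725  0.0822] [ 5.e-04 -1.e-04 -1.e+00] 23.07 [-0.39 -0.09  3.42] [ 0.17  0.23 -0.06] 0.0407
[ 0.4783 -0.1725  0.0822] [ 5.e-04 -2.e-04 -1.e+00] 23.12 [-1.6   0.55  4.34] [0.22 0.32 0.04] 0.0409
```

Call:
carry_out(plan=[[-1,[0,0,0.005],[0,0,0]],[-1,[0,0,0.01],[0,0,0]],[-1,[0,0,0.015],[0,0,0]],[-1,[0,0,0.02],[0,0,0]],[-1,[0,0,0.025],[0,0,0]]])

```text
time: 23.8
tcp_pos: [0.4784, -0.1726, 0.0799]
tcp_rot: [[-1.0, -0.0, 0.001], [-0.0, 1.0, -0.0], [-0.001, -0.0, -1.0]]
contact_force: [-1.3, 0.9, 6.0]
opening: 0.0409
```

```bash
python3 st.py 2 w24
```

```text
[ 0.4784 -0.1726  0.0799] [ 7.e-04 -3.e-04 -1.e+00] 23.8 [-1.28  0.86  5.98] [ 0.34  0.44 -0.01] 0.0409
[ 0.4784 -0.1726  0.0799] [ 6.e-04 -2.e-04 -1.e+00] 23.85 [-0.88  0.98  5.02] [ 0.34  0.37 -0.02] 0.041
```

Call:
carry_out(plan=[[-1,[0,0,0.005],[0,0,0]],[-1,[0,0,0.01],[0,0,0]],[-1,[0,0,0.015],[0,0,0]],[-1,[0,0,0.02],[0,0,0]]])

```text
time: 24.4
tcp_pos: [0.4784, -0.1726, 0.0779]
tcp_rot: [[-1.0, -0.0, 0.001], [-0.0, 1.0, -0.0], [-0.001, -0.0, -1.0]]
contact_force: [-1.3, 1.5, 6.0]
opening: 0.0408
```

Call:
carry_out(plan=[[-1,[0,0,0.004],[0,0,0]],[-1,[0,0,0.008],[0,0,0]],[-1,[0,0,0.008],[0,0,0]]])

```text
time: 24.78
tcp_pos: [0.4784, -0.1726, 0.0771]
tcp_rot: [[-1.0, -0.0, 0.001], [-0.0, 1.0, -0.0], [-0.001, -0.0, -1.0]]
contact_force: [-1.0, 0.2, 5.7]
opening: 0.0407
```

Call:
carry_out(plan=[[-1,[0,0,0.004],[0,0,0]],[-1,[0,0,0.008],[0,0,0]],[-1,[0,0,0.008],[0,0,0]]])

```text
time: 25.15
tcp_pos: [0.4784, -0.1726, 0.0763]
tcp_rot: [[-1.0, -0.0, 0.001], [-0.0, 1.0, -0.0], [-0.001, -0.0, -1.0]]
contact_force: [-2.0, 1.2, 5.1]
opening: 0.0406
```

Call:
carry_out(plan=[[-1,[0,0,0.004],[0,0,0]],[-1,[0,0,0.008],[0,0,0]],[-1,[0,0,0.008],[0,0,0]]])

```text
time: 25.52
tcp_pos: [0.4784, -0.1726, 0.0755]
tcp_rot: [[-1.0, -0.0, 0.001], [-0.0, 1.0, -0.0], [-0.001, -0.0, -1.0]]
contact_force: [-1.8, -0.6, 4.2]
opening: 0.0407
```

Call:
carry_out(plan=[[-1,[0,0,0.004],[0,0,0]],[-1,[0,0,0.008],[0,0,0]],[-1,[0,0,0.008],[0,0,0]]])

```text
time: 25.9
tcp_pos: [0.4786, -0.1726, 0.0753]
tcp_rot: [[-1.0, -0.001, 0.001], [-0.001, 1.0, -0.0], [-0.001, -0.0, -1.0]]
contact_force: [-1.8, 0.6, 9.6]
opening: 0.0412
```

Call:
carry_out(plan=[[-1,[0,0,0.003],[0,0,0]],[-1,[0,0,0.003],[0,0,0]]])

```text
time: 26.15
tcp_pos: [0.4787, -0.1726, 0.0752]
tcp_rot: [[-1.0, -0.001, 0.001], [-0.001, 1.0, -0.001], [-0.001, -0.001, -1.0]]
contact_force: [-3.3, 1.4, 10.4]
opening: 0.0408
```

```bash
python3 st.py 2 w25
```

```text
[ 0.4787 -0.1726  0.0752] [ 1.3e-03 -6.0e-04 -1.0e+00] 26.15 [-3.27  1.42 10.38] [ 0.56  0.82 -0.01] 0.0408
[ 0.4787 -0.1726  0.0753] [ 1.4e-03 -5.0e-04 -1.0e+00] 26.2 [-2.88  2.81 10.2 ] [0.55 0.78 0.05] 0.0412
```

Call:
carry_out(plan=[[-1,[0.002,0,0.003],[0,0,0]],[-1,[0.002,0,0.005],[0,0,0]]])

```text
time: 26.5
tcp_pos: [0.4788, -0.1726, 0.0752]
tcp_rot: [[-1.0, -0.001, 0.002], [-0.001, 1.0, -0.001], [-0.002, -0.001, -1.0]]
contact_force: [-2.4, 2.2, 13.1]
opening: 0.041
```

```bash
python3 st.py 2 w26
```

```text
[ 0.4788 -0.1726  0.0752] [ 2.e-03 -7.e-04 -1.e+00] 26.5 [-2.37  2.25 13.05] [ 0.75  0.92 -0.02] 0.041
[ 0.4787 -0.1726  0.0752] [ 2.e-03 -7.e-04 -1.e+00] 26.55 [-3.73  2.18 12.89] [ 0.75  0.89 -0.01] 0.0412
```

Call:
carry_out(plan=[[-1,[0.001,0,0.003],[0,0,0]],[-1,[0.001,0,0.003],[0,0,0]]])

```text
time: 26.85
tcp_pos: [0.4788, -0.1727, 0.0752]
tcp_rot: [[-1.0, -0.001, 0.002], [-0.001, 1.0, -0.001], [-0.002, -0.001, -1.0]]
contact_force: [-3.4, 1.8, 13.9]
opening: 0.0409
```

Call:
carry_out(plan=[[-1,[0,0,0],[0,0,0]],[-1,[0,0,0],[0,0,0]]])

```text
time: 27.1
tcp_pos: [0.4788, -0.1727, 0.0752]
tcp_rot: [[-1.0, -0.001, 0.002], [-0.001, 1.0, -0.001], [-0.002, -0.001, -1.0]]
contact_force: [-3.4, 2.7, 14.9]
opening: 0.0409
```

Call:
carry_out(plan=[[-1,[0,0,0],[0,0,0]],[-1,[0,0,0],[0,0,0]]])

```text
time: 27.35
tcp_pos: [0.4788, -0.1727, 0.0752]
tcp_rot: [[-1.0, -0.001, 0.002], [-0.001, 1.0, -0.001], [-0.002, -0.001, -1.0]]
contact_force: [-3.9, 2.8, 13.6]
opening: 0.0412
```

Call:
carry_out(plan=[[-1,[0,0,0],[0,0,0]],[-1,[0,0,0],[0,0,0]]])

```text
time: 27.6
tcp_pos: [0.4788, -0.1727, 0.0752]
tcp_rot: [[-1.0, -0.001, 0.002], [-0.001, 1.0, -0.001], [-0.002, -0.001, -1.0]]
contact_force: [-3.2, 2.9, 13.4]
opening: 0.0411
```

Call:
carry_out(plan=[[-1,[0,0,0.0015],[0,0,0]],[-1,[0,0,0.0015],[0,0,0]],[-1,[0,0,0.0015],[0,0,0]]])

```text
time: 27.98
tcp_pos: [0.4788, -0.1727, 0.0752]
tcp_rot: [[-1.0, -0.001, 0.003], [-0.001, 1.0, -0.001], [-0.003, -0.001, -1.0]]
contact_force: [-3.3, 2.2, 14.8]
opening: 0.0408
```

Call:
carry_out(plan=[[-1,[0,0,0],[0,0,0]],[-1,[0,0,0],[0,0,0]],[-1,[0,0,0],[0,0,0]]])

```text
time: 28.35
tcp_pos: [0.4788, -0.1727, 0.0752]
tcp_rot: [[-1.0, -0.001, 0.002], [-0.001, 1.0, -0.001], [-0.002, -0.001, -1.0]]
contact_force: [-3.7, 2.7, 14.7]
opening: 0.0406
```

```bash
python3 st.py 3 w27
```

```text
[ 0.4788 -0.1727  0.0752] [ 2.4e-03 -9.0e-04 -1.0e+00] 28.35 [-3.71  2.66 14.68] [ 0.87  1.05 -0.01] 0.0406
[ 0.4789 -0.1727  0.0752] [ 2.5e-03 -9.0e-04 -1.0e+00] 28.4 [-3.61  2.36 14.81] [ 0.83  1.   -0.01] 0.0409
[ 0.4788 -0.1727  0.0752] [ 2.5e-03 -9.0e-04 -1.0e+00] 28.45 [-2.11  2.8  14.67] [ 0.89  1.03 -0.02] 0.041
```

Call:
carry_out(plan=[[-1,[0,0,-0.006],[0,0,0]],[-1,[0,0,-0.012],[0,0,0]],[-1,[0,0,-0.012],[0,0,0]]])

```text
time: 28.88
tcp_pos: [0.4785, -0.1726, 0.0753]
tcp_rot: [[-1.0, -0.001, 0.002], [-0.001, 1.0, -0.0], [-0.002, -0.0, -1.0]]
contact_force: [-2.1, 0.5, 8.5]
opening: 0.0408
```

Call:
carry_out(plan=[[0.3,[0,0,0],[0,0,0]],[0.5,[0,0,0],[0,0,0]],[1,[0,0,0],[0,0,0]],[1,[0,0,0],[0,0,0]],[1,[0,0,0],[0,0,0]]])

```text
time: 29.5
tcp_pos: [0.4777, -0.1725, 0.0739]
tcp_rot: [[-1.0, -0.0, -0.0], [-0.0, 1.0, 0.0], [0.0, 0.0, -1.0]]
contact_force: [-1.4, -0.5, -0.7]
opening: 0.082
```

```bash
python3 st.py 1 w28
```

```text
[ 0.4777 -0.1725  0.0739] [-4.e-04  0.e+00 -1.e+00] 29.5 [-1.39 -0.51 -0.69] [-0.02 -0.04 -0.01] 0.082
```

View pics/w28.png

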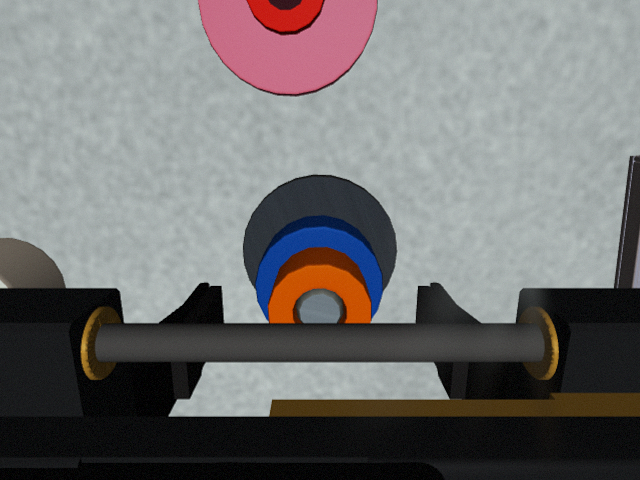

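Released. I'll retreat straight up, then move clear sideways.

Call:
carry_out(plan=[[1,[0,0,-0.15],[0,0,0]],[1,[0,0,-0.5],[0,0,0]],[1,[0,0,-1],[0,0,0]],[1,[0,0,-1],[0,0,0]]])

```text
time: 30.05
tcp_pos: [0.481, -0.173, 0.1796]
tcp_rot: [[-1.0, -0.001, 0.011], [-0.001, 1.0, -0.002], [-0.011, -0.002, -1.0]]
contact_force: [0.1, -0.1, -0.3]
opening: 0.0869
```

Call:
carry_out(plan=[[1,[-0.3,0.4,-0.4],[0,0,0]],[1,[-0.3,0.8,-0.4],[0,0,0]],[1,[-0.3,1,-0.4],[0,0,0]]])

```text
time: 30.42
tcp_pos: [0.5079, -0.0709, 0.2148]
tcp_rot: [[-1.0, -0.001, 0.001], [-0.001, 1.0, 0.001], [-0.001, 0.001, -1.0]]
contact_force: [0.5, -0.6, -0.0]
opening: 0.0866
```

Call:
carry_out(plan=[[1,[0,0.5,0],[0,0,0]],[1,[0,1,0],[0,0,0]],[1,[0,1,0],[0,0,0]],[1,[0,1,0],[0,0,0]]])

```text
time: 30.92
tcp_pos: [0.5075, 0.0274, 0.2141]
tcp_rot: [[-1.0, -0.001, -0.0], [-0.001, 1.0, -0.0], [0.0, -0.0, -1.0]]
contact_force: [-0.8, -0.7, 0.4]
opening: 0.0872
```

```bash
python3 - <<'E'
from h import *
im,o=shot("scene","s30"); c=im[200:320,160:320]; t,o=shot("top","t30")
cv2.imwrite("pics/s30c.png",cv2.resize(c,None,fx=4.5,fy=4.5)); print(o["time"])
# unchanged bystanders
a=cv2.imread("pics/scene0.png")
for n,(x0,y0,x1,y1) in dict(spanner=(405,180,525,260),tee=(375,260,450,330),trap=(175,335,245,425)).items():
    print(n,np.abs(a[y0:y1,x0:x1].astype(int)-im[y0:y1,x0:x1]).mean())
E
```

```text
30.975
spanner 5.302361111111111
tee 4.612380952380953
trap 4.833068783068783
```

View pics/s30c.png

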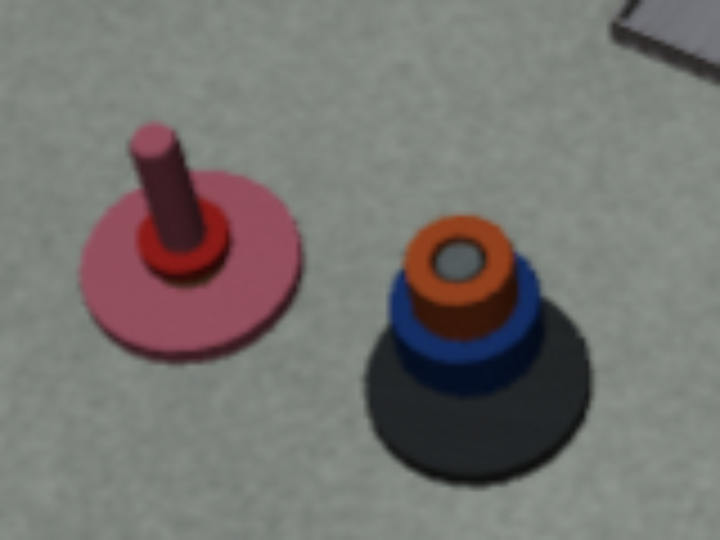

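View pics/s30.png

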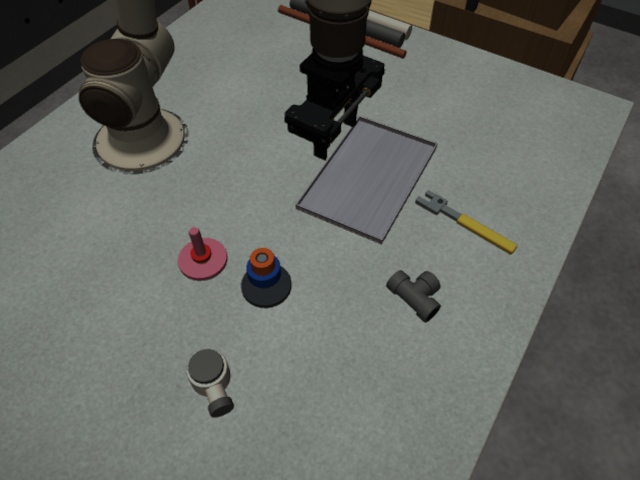

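The stack stands upright at about (263,262), orange on blue. The bystanders are where they were, and the gripper is clear.

```bash
python3 -c "
from h import *
print(order.finish_job())"
```

```text
the job is handed in; nothing more can be done
None
```

The job is handed in: the blue ring is on the arbor with the orange ring on top of it. I pushed the stack down through the orange ring until the collar stopped dead, about 7 mm of travel, and the robot clock was about 31 s of the 72 s allowed.

- **Threading:** no contact force above sensor noise (1–2 N) on either ring until it reached the collar or the ring below. Blue was released at about 4 N on the collar, and the wrist picture showed no drop.
- **Push:** the drag while sliding read about 6 N, then rose sharply at the stop. I held about 14–15 N for roughly a second, the last half second steady at about 14.7 N (about 15.2 N allowing for the sensor's offset). The highest vertical reading was 14.9 N. Readings came only at the end of each move, so peaks in between were not seen.
- **Side force:** about 3–4 N built up sideways during the push, from the ring rubbing the post or the arm flexing. The total stayed well under 30 N.
- **Release:** I eased off to about 8.5 N before opening the fingers, and they dropped about 1.4 mm without touching the blue ring.
- **Last pictures:** the stack is upright, the spanner, trap and tee are where they were, and the gripper is clear.
- **One disagreement:** the camera estimate put the collar top at about 47 mm at first, while contact came at about 50 mm. I worked from the contact.

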